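Unlatch the polisher's guard and load it from the parts pan

ROBOT

A 6-joint arm with a two-finger parallel gripper is mounted at the origin on the work surface. World frame = base frame: x ahead of the robot, y to its left, z up, the work surface at z = 0. Lengths are in m, angles in rad, forces in N, time in s.
With the tool pointing down it reaches from about 0.375 to 0.825 m from the base axis. Payload 5.5 kg.
Tool frame: the origin (TCP) lies at the very end of the fingers, on their centre line; the grasp point (between the pads) lies 19 mm behind it (env.hold_point_z is the distance from the TCP to the grasp point, in m); z points along the fingers, y is the direction in which the jaws open and shut (so a half turn about z gives the same grasp; the last joint's range is limited). The gripper opens to 85 mm and grips with 20 to 120 N. Pads are 22 mm wide; open, the fingers measure 114 mm over their backs; the gripper's body (76 mm by 85 mm) begins 54 mm behind the grasp point. The pads swing forward as they close: fully open they stand 13 mm farther back than shut.
Start: joints at [-1.312, 0.314, -0.047, 1.21, 0, 1.571], TCP at [0.154, -0.58, 0.192] pointing down, gripper open.
Joint ranges: [-2.67, 2.67], [-0.69, 1.73], [-1.03, 1.25], [-2.08, 2.16], [-1.42, 1.45], [-3.14, 3.14]. Speed limits (rad/s): [2.39, 2.39, 3.01, 3.14, 3.14, 3.14].

INTERFACE

Orientations are given as a unit quaternion [x, y, z, w].
In Python, from bench import env gives the robot as it stands. The module is installed in compiled form; this text tells all that it offers.
- The arm moves only by the tool send_rows, never from a script. Its argument "steps" is one flat list of numbers, 7 for each row, row after row: the turn, a rotation vector about the tool's x, y, z in degrees, then the shift along the tool's x, y, z in mm, then the opening, from 0 (shut) to 1 (fully open). In form: [wx, wy, wz, dx, dy, dz, gripper, wx, wy, wz, dx, dy, dz, gripper, ...]. A call has 1 to 10 rows; each row is the pose to reach, as a shift and turn from the pose commanded when the call began, along the tool's axes at that moment; what a row does not reach only later rows make up. A row lasts 1/8 s, in which the tool goes at most 62.5 mm and 10.7 degrees, less where a joint would pass 70% of its speed; a pose out of reach is approached as far as the arm can. A call with a gripper value outside its range is refused whole. The fingers move at their own pace and stop on an object; the grip force is fixed at half the most. Time passes only in rows, so rows that repeat a pose let the fingers close. It gives the time, the measured TCP pose, the force and the opening at its end, in the units of the state.
- env.sense(): the state, without advancing time (a new reading comes with each control period).
- env.capture(name): name is "scene" or "top" or "wrist"; returns a dict with "pixels" (384x512x3 uint8, red, green, blue), "range_z" (384x512 float32, m along the optical axis (not along the pixel's ray), 0 where there is no reading), "fx", "fy", "cx", "cy" (pixels), "k1" (the pictures are not rectified: a ray, as slopes to the right and down, at radius r is drawn at 1 + k1 r^2 times it, then the intrinsics apply), "position" and "rotation" of the camera in the world; the wrist camera has in their place "hand_eye" (4x4, takes a point from camera to tool coordinates, whose origin is the TCP and whose axes are the flange's). Camera axes: x right, y down, z forward; pixel columns grow to the right and rows downward; lengths in m; the calibration is good to about 2 mm. A picture is of the moment at which its call begins: read the wrist's pose just before it.
- env.close_job(): hands the job in, once; it reports no verdict.
The state is a dict: "time_s": time; "qpos": joint angles; "qd": joint speeds; "tau": joint torques, N m; "tool_pos": TCP position; "eef_rot": TCP orientation; "force": force on the tool from outside, world axes, zero at the start; "moment": the same for the moment, N m; "width": finger opening in m.
Only numpy, scipy, OpenCV 4.12 (cv2) and the standard library are available. Lean on these libraries where they do the work, as an engineer would, in place of code of your own. Each camera call takes 0.05 s, during which the arm holds its last target.

TASK

Load the parts polisher: pull its sprung knob up, turn it counter-clockwise until the guard is clear of the bowl, and let the knob drop fully down into the open notch. Then pick up the parts pan by its handle, tip the three brass blanks into the bowl, and stand the empty pan upright on the bench again. Leave everything else on the bench where it is.

Things in the scene. Friction and masses are not known exactly. Their poses are not given: they have to be found in the camera images.
- machine: bench parts polisher: grey housing 235 x 160 mm, 45 mm high, fixed to the bench, with an open round steel bowl and beside it an aluminium turret with the knob. Origin on the bench under the bowl's centre, z up; the turret's vertical axis stands 110 mm from the bowl's axis towards the machine's -x. Bowl: inner radius 58 mm, outer 63 mm, rim 98 mm above the bench
- bowl_floor (a point): centre of the bowl's inner floor, 50 mm above the bench and 48 mm below the bowl's rim
- guard (a joint): angle (rad) of the swing guard about the turret's axis, counter-clockwise from above positive. 0: the disc lies centrally over the bowl; 1.25: it is clear of the bowl and the pin stands over the open notch, which takes it within about 0.06 either side. Starts within 0.14 of 0, in a wide slot. It has play of about 0.2 there; beyond it (up to 1.6) it turns only with the knob pulled up; one can turn too far
- guard_disc (a point): centre of the top of the guard's disc. The guard is a 5 mm steel plate, underside 104 and top 109 mm above the bench: an arm 24 mm wide from the turret, with a disc of radius 62 mm centred 110 mm from the turret's axis
- selector (a joint): how far (m) the sprung knob is pulled up: 0 fully down, its pin in the slot or notch; free to turn above 0.009; stop at 0.016. Between slot and notch the pin rides on the turret's rim with the knob about 0.008 up. The spring pulls it down with 6 N at the bottom, 12 N at the top. The knob turns with the guard
- knob_grip (a point): grip point of the black knob, on the turret's axis, 145 mm above the bench when the knob is down, rising with it. The grip is an upright bar 42 mm long, 13 mm thick, from 119 to 161 mm above the bench, on a collar of radius 14 mm; its length runs along the guard's arm (x axis: towards the disc). Below, a 7 mm pin sticks out away from the disc to 32 mm from the axis
- pan: loose aluminium pan, about 150 g, floor 110 x 80 x 4 mm, side and back walls 20 mm high, front open as a spout. Origin at the centre of the underside, z up, x towards the spout. At the back an upright flat handle 10 mm thick (along x), 36 mm wide (along y), rising to 66 mm, centred at x = -55 mm. Polished floor: blanks begin to slide at about 13 to 20 degrees of tilt
- pan_grip (a point): grip point of the pan's handle, 55 mm behind the pan's origin and 50 mm above its underside; x towards the spout
- pan_lip (a point): middle of the pan's open front edge, 55 mm ahead of the pan's origin, on the floor's top face
- blank0: brass blank, a plate 20 x 14 x 9 mm with a round boss 10 mm wide and 5 mm high on top, 22 g; one of three alike that lie in the pan. Origin at the centre of its underside
- blank1: brass blank, a plate 20 x 14 x 9 mm with a round boss 10 mm wide and 5 mm high on top, 22 g; one of three alike that lie in the pan. Origin at the centre of its underside
- blank2: brass blank, a plate 20 x 14 x 9 mm with a round boss 10 mm wide and 5 mm high on top, 22 g; one of three alike that lie in the pan. Origin at the centre of its underside
- handpiece: bystander: dark rotary handpiece about 150 mm long, 22 mm thick, lying on the bench; origin under its middle
- file: bystander: small file with wooden handle, 180 mm long, lying on the bench; origin under its middle
- oil_bottle: bystander: small amber oil bottle, 32 mm wide, 60 mm tall; origin under its centre
- bur_pot: bystander: black pot, 64 mm wide and 60 mm tall, with burs standing in it up to 100 mm; origin under its centre
- dust_cover: bystander: glass dust cover with a knob, 90 mm wide, 66 mm tall; origin under its centre
There are look-alikes about, which are no part of the job. Leave any blue or purple look-alike of the pan alone.

How it is judged:
On the way, in this order (a step that is already met when the one before it is completed fails the run):
1. the guard is swung clear and the knob has dropped fully into the open notch (value of joint guard between 1.15 and 1.35 rad and value of joint selector below 0.003 m), for 0.2 s.
2. all three blanks are in the bowl (horizontal distance between each of blank0, blank1, blank2 and bowl_floor below 0.058 m and z of blank0 in the frame of bowl_floor between -0.005 and 0.045 m and z of blank1 in the frame of bowl_floor between -0.005 and 0.045 m and z of blank2 in the frame of bowl_floor between -0.005 and 0.045 m), for 0.2 s.
At the end, for the whole second after the job is handed in: Knob down (lift under 3 mm) in the open notch (guard 1.15 to 1.35 rad); all three blanks at rest in the bowl (within 58 mm of its axis, under 45 mm above its floor); pan at rest upright on the bench (tilt under 0.08 rad, underside within 6 mm of the bench top) (all of step 1 and all of step 2 and angle between pan's own z axis and vertical below 0.08 rad and height (world z) of pan between -0.004 and 0.006 m and linear speed of pan below 0.02 m/s and linear speed of each of blank0, blank1, blank2 below 0.03 m/s); the robot touches nothing.
It fails at once if a bystander is pushed more than 40 mm from its place (distance of any of handpiece, file, oil_bottle, bur_pot, dust_cover from where it was at the start of the episode above 0.04 m).
It fails at once if the oil bottle, bur pot or dust cover is tipped over (angle between any of oil_bottle, bur_pot, dust_cover's own z axis and vertical above 0.6 rad).
It also fails if it takes over 67 s, if anything falls off the work surface, if the arm or the gripper's body presses on something with over 40 N, if the wrist force passes 120 N, or if a joint passes its speed limit or range.

## Working session

There is one attempt and no reset: what is moved stays moved. The work goes in short steps, Python scripts to look and compute and a tool call to move; the robot and the scene stay as the last step left them, time stands still between calls to the robot, and variables do not carry over. Pictures are saved under pics/ and viewed, and the job is handed in when it is done.

Besides the shell and the picture viewer there is one more tool, called after "Request:" by a JSON object that holds its "op" and its "data". send_rows: Moves the arm, as the interface text tells. Its arguments: {"type":"object","properties":{"steps":{"type":"array"}},"required":["steps"]}

```bash
mkdir -p pics; ls
python3 - <<'E'
from bench import env
import cv2,numpy as np,pickle
print(env.sense(), env.hold_point_z)
for n in ["scene","top","wrist"]:
    c=env.capture(n); pickle.dump(c,open(f"pics/{n}0.pkl","wb"))
    cv2.imwrite(f"pics/{n}0.png",cv2.resize(c["pixels"][:,:,::-1],(800,600)))
    print(n,{k:v for k,v in c.items() if k not in("pixels","range_z")})
E
```

```text
pics
{'time_s': 0.0, 'qpos': array([-1.31201403e+00,  3.14240014e-01, -4.80559530e-02,  1.21015808e+00,
        4.52397367e-06,  1.57082945e+00]), 'qd': array([-0.00049219, -0.00021353,  0.00086785,  0.00175542, -0.00026838,
       -0.00046487]), 'tau': array([-5.04960335e-04, -5.39583635e+01,  3.39755523e+01,  1.92030205e-02,
        7.85381326e-05,  2.41584041e-05]), 'tool_pos': array([ 0.15338678, -0.57942791,  0.19103634]), 'eef_rot': array([ 9.91642434e-01,  1.29013934e-01, -1.04718426e-04, -8.22219448e-04]), 'force': array([0.74768871, 0.89135804, 0.18454646]), 'moment': array([0.01783948, 0.0217293 , 0.02380501]), 'width': 0.08520532608435716} 0.0187
scene {'fx': 413.6574963540734, 'fy': 413.6574963540734, 'cx': 259.5418665961327, 'cy': 193.16111303988197, 'k1': -0.00505998478713407, 'position': array([ 1.26159831, -0.1862447 ,  0.687602  ]), 'rotation': array([ 0.70200826,  0.57990777, -0.26763564, -0.31505959])}
top {'fx': 393.1311002232294, 'fy': 393.1311002232294, 'cx': 262.29911744508064, 'cy': 194.99749061344718, 'k1': -0.07276796820099952, 'position': array([ 0.48423699, -0.0494944 ,  1.00761396]), 'rotation': array([-0.69651473,  0.71502773, -0.04432876,  0.04046659])}
wrist {'fx': 304.69400879186765, 'fy': 304.69400879186765, 'cx': 258.59683395966067, 'cy': 196.64542994611315, 'k1': 0.011198981127836651, 'hand_eye': array([[ 6.83488307e-04, -9.55454137e-01, -2.95138822e-01,
         7.61262340e-02],
       [ 9.99999675e-01,  7.79380034e-04, -2.07271252e-04,
        -1.23350008e-03],
       [ 4.28063481e-04, -2.95138584e-01,  9.55454359e-01,
        -1.81139145e-01],
       [ 0.00000000e+00,  0.00000000e+00,  0.00000000e+00,
         1.00000000e+00]])}
```

View pics/scene0.png

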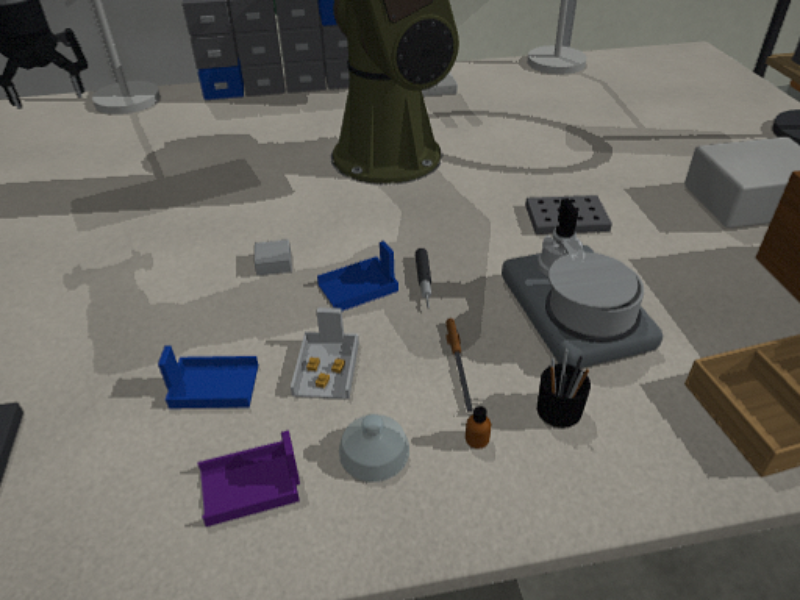

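View pics/top0.png

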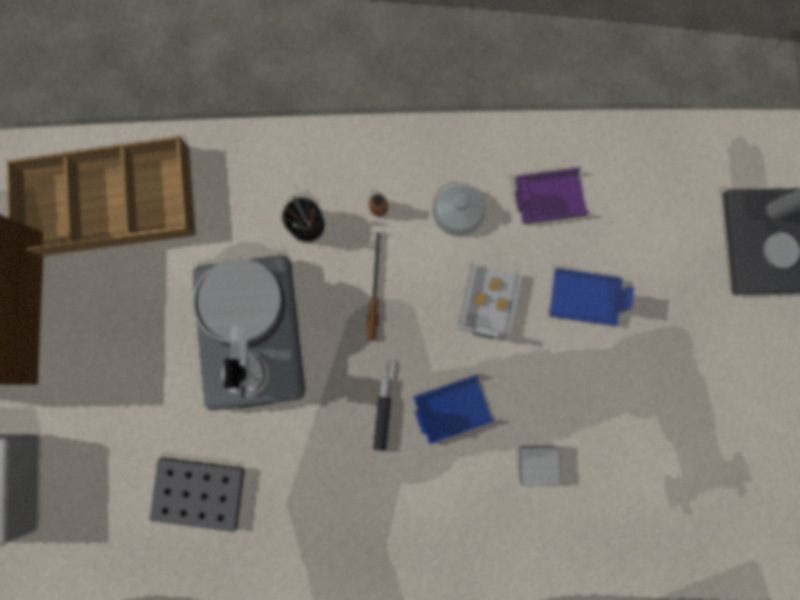

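The bowl, guard and knob are at the left of the top view: disc ~(238,300), knob ~(235,373). The real grey pan with the three blanks is at ~(492,300), with its handle on the robot's side at ~(488,335). Next I'll measure these.

```bash
cat > h.py <<'E'
import numpy as np,cv2,pickle
from scipy.spatial.transform import Rotation as R
def cam(c,s=None):
    if "hand_eye" in c:
        T=np.eye(4);T[:3,:3]=R.from_quat(s["eef_rot"]).as_matrix();T[:3,3]=s["tool_pos"]
        T=T@c["hand_eye"];return T[:3,:3],T[:3,3]
    return R.from_quat(c["rotation"]).as_matrix(),c["position"]
def rays(c,uv):
    uv=np.asarray(uv,float).reshape(-1,2)
    d=(uv-[c["cx"],c["cy"]])/[c["fx"],c["fy"]]
    s=d.copy()
    for _ in range(10): s=d/(1+c["k1"]*(s**2).sum(1,keepdims=True))
    return np.c_[s,np.ones(len(s))]
def onplane(c,uv,z,s=None):
    Rm,p=cam(c,s); d=rays(c,uv)@Rm.T
    return p+d*((z-p[2])/d[:,2])[:,None]
def cloud(c,s=None):
    Rm,p=cam(c,s); h,w=c["range_z"].shape
    u,v=np.meshgrid(np.arange(w),np.arange(h))
    r=rays(c,np.c_[u.ravel(),v.ravel()])*c["range_z"].ravel()[:,None]
    P=(r@Rm.T+p).reshape(h,w,3); P[c["range_z"]==0]=np.nan; return P
def proj(c,X,s=None):
    Rm,p=cam(c,s); q=(np.asarray(X)-p)@Rm; q=q[:,:2]/q[:,2:]
    q=q*(1+c["k1"]*(q**2).sum(1,keepdims=True)); return q*[c["fx"],c["fy"]]+[c["cx"],c["cy"]]
E
python3 - <<'E'
from h import *
c=pickle.load(open("pics/top0.pkl","rb"));P=cloud(c)
print(R.from_quat(c["rotation"]).as_matrix().round(3))
print("bench z",np.nanmedian(P[280:300,200:260,2]),np.nanmedian(P[120:140,400:440,2]))
k=800/512
def box(x0,y0,x1,y1): return slice(int(y0/k),int(y1/k)),slice(int(x0/k),int(x1/k))
def rep(name,b,zl,zh):
    Q=P[b].reshape(-1,3);Q=Q[(Q[:,2]>zl)&(Q[:,2]<zh)]
    if len(Q)<5: print(name,len(Q));return Q
    r=cv2.minAreaRect((Q[:,:2]*1000).astype(np.float32))
    print(name,len(Q),"mean",Q.mean(0).round(4),"rect mm",np.round(r[0],1),np.round(r[1],1),round(r[2],1),"z",Q[:,2].min().round(3),Q[:,2].max().round(3));return Q
mb=box(180,240,320,420)
rep("housing",mb,.035,.06)
Q=rep("disc",mb,.100,.118)
rep("knob",mb,.14,.19)
pb=box(450,255,545,350)
rep("handle",pb,.035,.09);rep("walls",pb,.013,.03);rep("all",pb,.003,.09)
for n,b in dict(org=box(0,130,200,260),brown=box(0,220,45,390),pot=box(270,190,330,245),cover=box(425,175,490,240)).items(): rep(n,b,.01,.4)
# scene cam too
c=pickle.load(open("pics/scene0.pkl","rb"));P=cloud(c)
rep("S knob",box(540,180,600,250),.14,.19);rep("S disc",box(540,230,650,330),.100,.118);rep("S handle",box(305,295,350,345),.035,.09)
E
```

```text
[[-0.026 -0.992  0.12 ]
 [-1.     0.026 -0.007]
 [ 0.004 -0.12  -0.993]]
bench z -0.0009115793950149609 -0.0014376810918068639
housing 2771 mean [0.5352 0.189  0.0437] rect mm [564.7 205.3] [233.9 159.2] 5.9 z 0.035 0.06
disc 2324 mean [0.6005 0.1979 0.1078] rect mm [586.5 187.7] [169.3 127.7] 33.8 z 0.1 0.118
knob 158 mean [0.4984 0.1956 0.1563] rect mm [498.4 196.8] [41.4 12.3] 0.8 z 0.14 0.165
handle 81 mean [ 0.5547 -0.1737  0.0611] rect mm [ 555.1 -174.8] [36.  10.3] 73.8 z 0.035 0.068
walls 238 mean [ 0.6021 -0.1878  0.0179] rect mm [ 605.  -188.1] [ 80.6 112.9] 75.2 z 0.013 0.03
all 837 mean [ 0.6007 -0.1887  0.0144] rect mm [ 605.8 -197.8] [150.7 137.9] 0.3 z 0.003 0.068
org 3456 mean [0.7914 0.4752 0.0397] rect mm [788.8 457.4] [187.3 303.6] 7.0 z 0.01 0.122
brown 2546 mean [0.6219 0.5697 0.0617] rect mm [630.7 563.5] [283.9  59.6] 4.9 z 0.01 0.121
pot 473 mean [0.7446 0.1131 0.047 ] rect mm [744.2 112.9] [62.6 62.6] 63.9 z 0.01 0.1
cover 877 mean [ 0.7576 -0.1405  0.0322] rect mm [ 761.2 -141.2] [83.1 84.7] 21.6 z 0.01 0.068
S knob 133 mean [0.5056 0.196  0.1536] rect mm [501.9 197.8] [42.9 13.2] 0.7 z 0.14 0.162
S disc 1782 mean [0.6059 0.1967 0.1082] rect mm [586.2 186.7] [176.8 124.5] 25.4 z 0.101 0.117
S handle 200 mean [ 0.5595 -0.175   0.0533] rect mm [ 556.4 -174.6] [36.5 14.4] 78.2 z 0.035 0.067
```

Run:
```python
from h import *
c=pickle.load(open("pics/top0.pkl","rb"))
im=c["pixels"][:,:,::-1]
a=cv2.resize(im[155:270,115:205],None,fx=5,fy=5,interpolation=cv2.INTER_CUBIC)
b=cv2.resize(im[160:230,285:355],None,fx=8,fy=8,interpolation=cv2.INTER_CUBIC)[:560]
a=cv2.copyMakeBorder(a,0,0,0,0,cv2.BORDER_CONSTANT);
cv2.imwrite("pics/topA.png",a[:,:450]);cv2.imwrite("pics/topB.png",b)
```

```text
(no output)
```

View pics/topA.png

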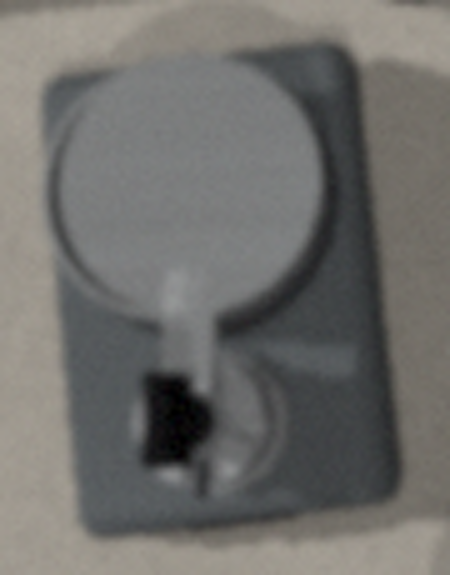

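View pics/topB.png

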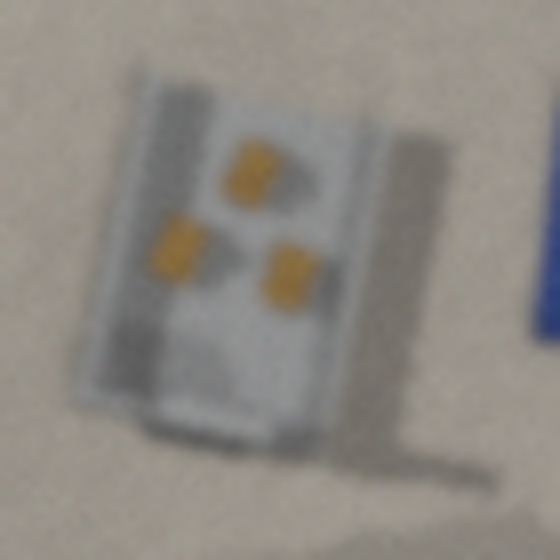

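```bash
cat >> h.py <<'E'
def down(h):  # tool down with x axis at heading h deg
    h=np.radians(h); return R.from_matrix(np.array([[np.cos(h),np.sin(h),0],[np.sin(h),-np.cos(h),0],[0,0,-1]]))
def rel(s,pos,rot):
    R0=R.from_quat(s["eef_rot"]); w=np.degrees((R0.inv()*rot).as_rotvec()); d=R0.inv().apply(np.array(pos)-s["tool_pos"])*1000
    print("rot",w.round(2),"shift",d.round(1),"-> rows>=",np.ceil(max(np.linalg.norm(w)/10.7,np.linalg.norm(d)/62.5)))
E
python3 - <<'E'
from h import *
from bench import env
s=env.sense(); rel(s,[.45,-.30,.29],down(0.8)); rel(s,[.47,0.197,.29],down(0.8))
E
```

```text
rot [-8.000e-02  1.000e-02  1.403e+01] shift [ 358.2 -194.5  -98.5] -> rows>= 7.0
rot [-8.000e-02  1.000e-02  1.403e+01] shift [ 504.8 -669.8  -97.9] -> rows>= 14.0
```

Request:
{"op": "send_rows", "data": {"steps": [0, 0, 14, 358, -194, -98, 1, 0, 0, 14, 358, -194, -98, 1, 0, 0, 14, 358, -194, -98, 1, 0, 0, 14, 358, -194, -98, 1, 0, 0, 14, 358, -194, -98, 1, 0, 0, 14, 358, -194, -98, 1, 0, 0, 14, 358, -194, -98, 1, 0, 0, 14, 505, -670, -98, 1, 0, 0, 14, 505, -670, -98, 1, 0, 0, 14, 505, -670, -98, 1]}}

```text
time_s: 1.4
tool_pos: [0.4574, -0.1116, 0.2897]
eef_rot: [1.0, 0.007, -0.0, -0.0]
force: [0.3, 1.1, -0.3]
width: 0.0857
```

Run:
```python
from h import *
from bench import env
s=env.sense(); print(s["qpos"],s["tool_pos"],s["time_s"]); rel(s,[.46,0.197,.29],down(0.8))
```

```text
[-2.39473462e-01  4.56702004e-02 -1.50788673e-01  1.37447807e+00
  2.08930600e-04  2.88803439e+00] [ 0.45737891 -0.1115934   0.28967074] 1.4
rot [-0.01  0.    0.01] shift [ 7.000e+00 -3.085e+02 -3.000e-01] -> rows>= 5.0
```

Request:
{"op": "send_rows", "data": {"steps": [0, 0, -100, 43, -308, 0, 1, 0, 0, -100, 43, -308, 0, 1, 0, 0, -100, 43, -308, 0, 1, 0, 0, -100, 43, -308, 0, 1, 0, 0, -100, 43, -308, 0, 1, 0, 0, -100, 43, -308, 0, 1, 0, 0, -100, 43, -308, 0, 1, 0, 0, -100, 43, -308, 0, 1, 0, 0, -100, 43, -308, 0, 1, 0, 0, -100, 43, -308, 0, 1]}}

```text
time_s: 2.65
tool_pos: [0.4959, 0.195, 0.2896]
eef_rot: [0.636, 0.772, -0.0, -0.0]
force: [0.1, 0.1, 0.2]
width: 0.0858
```

Request:
{"op": "send_rows", "data": {"steps": [0, 0, -80, 0, 0, 0, 1, 0, 0, -80, 0, 0, 0, 1, 0, 0, -80, 0, 0, 0, 1, 0, 0, -80, 0, 0, 0, 1, 0, 0, -80, 0, 0, 0, 1, 0, 0, -80, 0, 0, 0, 1, 0, 0, -80, 0, 0, 0, 1, 0, 0, -80, 0, 0, 0, 1, 0, 0, -80, 0, 0, 0, 1]}}

```text
time_s: 3.78
tool_pos: [0.496, 0.195, 0.2896]
eef_rot: [-0.007, 1.0, -0.0, -0.0]
force: [-0.0, 0.1, 0.0]
width: 0.0853
```

Run:
```python
from h import *
from bench import env
s=env.sense(); c=env.capture("wrist"); pickle.dump((s,c),open("pics/w1.pkl","wb"))
print(s["qpos"],s["tool_pos"],s["time_s"])
cv2.imwrite("pics/w1.png",cv2.resize(c["pixels"][:,:,::-1],(800,600)))
P=cloud(c,s)
m=(P[...,2]>.153)&(P[...,2]<.17)&(c["pixels"].max(2)<70)
Q=P[m];print(len(Q),Q.mean(0),cv2.minAreaRect((Q[:,:2]*1000).astype(np.float32)))
m=(P[...,2]>.104)&(P[...,2]<.114)&(P[...,0]>.545);Q=P[m];print(cv2.minEnclosingCircle((Q[:,:2]*1000).astype(np.float32)),Q[:,2].mean())
# dark mask contour on top plane
g=(c["pixels"].max(2)<60).astype(np.uint8)
for k in cv2.findContours(g,0,1)[0]:
    if cv2.contourArea(k)>300:
        print(cv2.contourArea(k),cv2.minAreaRect(k), cv2.minAreaRect((onplane(c,k.reshape(-1,2),.161,s)[:,:2]*1000).astype(np.float32)))
```

```text
[ 3.74632240e-01  1.65756555e-01 -1.59985638e-02  1.38961584e+00
 -2.18933858e-05  3.61159002e-01] [0.49597557 0.19500982 0.28964123] 3.775
458 [0.49853531 0.20072803 0.15954376] ((499.3625793457031, 201.177490234375), (41.09502410888672, 12.550559043884277), 0.7375376224517822)
((607.9136962890625, 200.1494598388672), 63.66783142089844) 0.10790343957142318
1217.0 ((206.2153778076172, 309.2769470214844), (37.70655822753906, 60.03281021118164), 7.125016689300537) ((659.7574462890625, 135.93739318847656), (45.12626647949219, 84.69657135009766), 82.97642517089844)
35753.0 ((255.49996948242188, 270.4999694824219), (510.99993896484375, 224.99996948242188), 0.0) ((625.16845703125, 192.885009765625), (293.6550598144531, 659.4129028320312), 1.4415112733840942)
611.5 ((261.2576904296875, 170.61154174804688), (57.271881103515625, 22.10186004638672), 74.74488067626953) ((489.114013671875, 199.38232421875), (60.64305114746094, 22.923364639282227), 15.337035179138184)
```

View pics/w1.png

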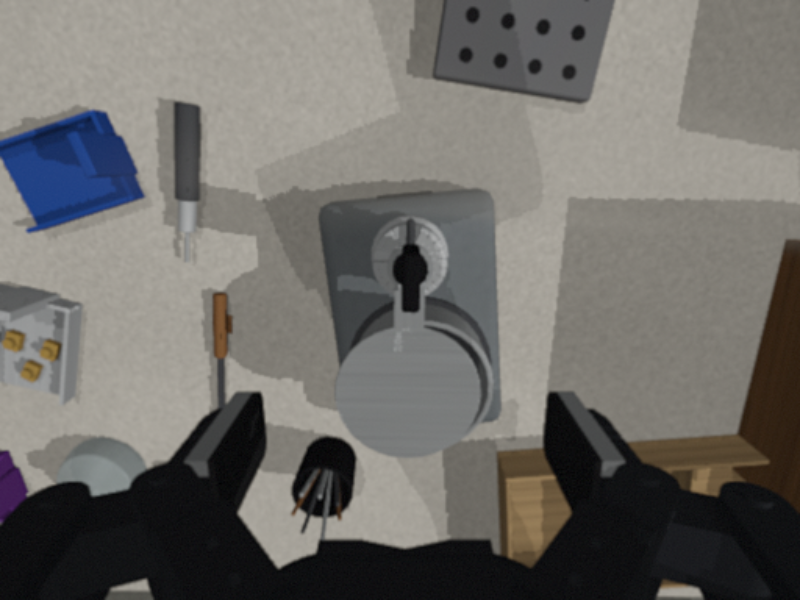

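Run:
```python
from h import *
from bench import env
s=env.sense(); rel(s,[.4995,0.199,.127],down(180.8))
```

```text
rot [-0.01 -0.02 -0.06] shift [ -3.6   4.  162.7] -> rows>= 3.0
```

Request:
{"op": "send_rows", "data": {"steps": [0, 0, 0, -3.5, 4, 60, 1, 0, 0, 0, -3.5, 4, 115, 1, 0, 0, 0, -3.5, 4, 150, 1, 0, 0, 0, -3.5, 4, 163, 1, 0, 0, 0, -3.5, 4, 163, 1, 0, 0, 0, -3.5, 4, 163, 0.5]}}

```text
time_s: 4.58
tool_pos: [0.5009, 0.1997, 0.1286]
eef_rot: [-0.007, 1.0, 0.0, 0.001]
force: [0.9, -0.3, 0.4]
width: 0.0697
```

Request:
{"op": "send_rows", "data": {"steps": [0, 0, 0, 0, 0, 0, 0, 0, 0, 0, 0, 0, 0, 0, 0, 0, 0, 0, 0, 0, 0, 0, 0, 0, 0, 0, 0, 0, 0, 0, 0, 0, 0, 0, 0]}}

```text
time_s: 5.2
tool_pos: [0.4996, 0.1991, 0.1269]
eef_rot: [-0.007, 1.0, -0.0, -0.0]
force: [-0.3, 0.3, 1.2]
width: -0.0004
```

```bash
cat > snap.py <<'E'
import sys
from h import *
from bench import env
n,tag=sys.argv[1:3]
s=env.sense(); c=env.capture(n); pickle.dump((s,c),open(f"pics/{tag}.pkl","wb"))
im=c["pixels"][:,:,::-1]
if len(sys.argv)>3:
    x0,y0,x1,y1=map(int,sys.argv[3:7]); im=im[y0:y1,x0:x1]
f=min(800/im.shape[1],600/im.shape[0])
cv2.imwrite(f"pics/{tag}.png",cv2.resize(im,None,fx=f,fy=f,interpolation=cv2.INTER_CUBIC))
print(s["time_s"],s["tool_pos"].round(4),s["qpos"].round(3),s["width"],s["force"].round(1))
E
python3 snap.py scene s1 300 70 450 240; python3 snap.py wrist w2
```

```text
5.2 [0.4996 0.1991 0.1269] [ 0.379  0.233 -0.305  1.033  0.     0.365] -0.0003821958816950302 [-0.3  0.3  1.2]
5.25 [0.4996 0.1991 0.1269] [ 0.379  0.233 -0.305  1.033  0.     0.365] 0.0001268516272002431 [-0.2  0.4 -0.4]
```

View pics/s1.png

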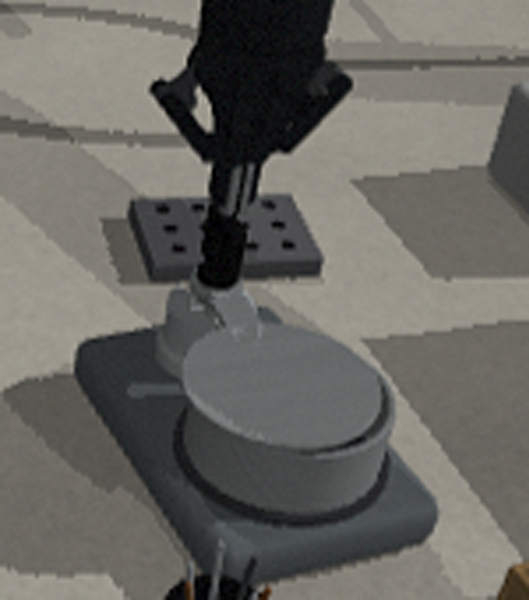

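View pics/w2.png

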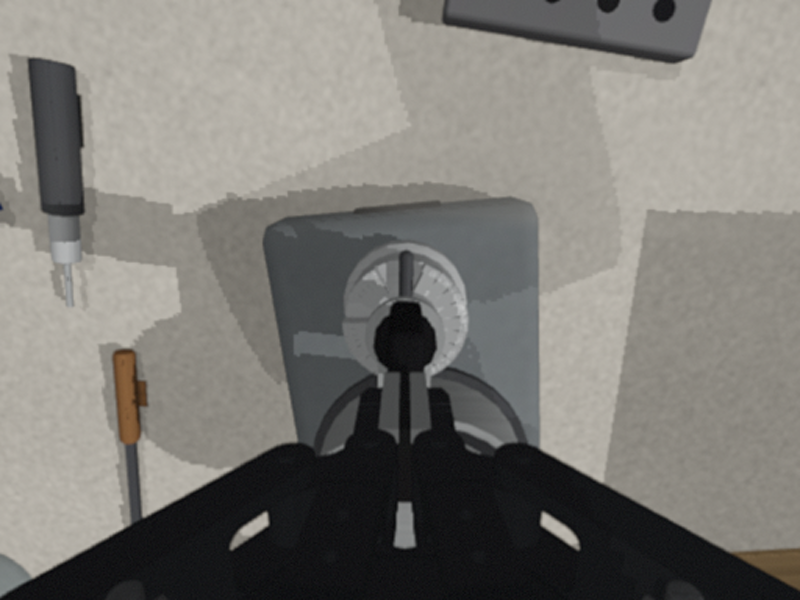

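Run:
```python
from h import *
s,c=pickle.load(open("pics/w2.pkl","rb"))
for z in (.109,.119,.127,.145,.161):
    print(z,(proj(c,[[.4785,.199,z],[.4995,.199,z],[.5205,.199,z],[.4995,.2055,z]],s)*800/512).round())
P=cloud(c,s)
k=512/800
for u,v in [(405,305),(405,340),(385,360),(392,400),(405,400),(420,400),(405,380),(370,420),(405,450)]: print(u,v,P[int(v*k),int(u*k)].round(4),c["pixels"][int(v*k),int(u*k)])
im=c["pixels"][:,:,::-1][170:300,200:320]
cv2.imwrite("pics/w2c.png",cv2.resize(np.clip(im.astype(int)*2,0,255).astype(np.uint8),None,fx=4.6,fy=4.6,interpolation=cv2.INTER_CUBIC))
```

```text
0.109 [[401. 290.]
 [400. 336.]
 [400. 379.]
 [415. 336.]]
0.119 [[401. 297.]
 [400. 344.]
 [400. 389.]
 [415. 344.]]
0.127 [[401. 302.]
 [400. 351.]
 [399. 397.]
 [416. 351.]]
0.145 [[400. 316.]
 [400. 370.]
 [399. 420.]
 [417. 370.]]
0.161 [[400. 331.]
 [399. 389.]
 [399. 443.]
 [418. 390.]]
405 305 [0.4795 0.2006 0.1273] [10  7  8]
405 340 [0.4816 0.2006 0.1598] [19 21 20]
385 360 [0.5074 0.1922 0.1173] [ 9  7 10]
392 400 [0.4891 0.1967 0.1881] [74 75 75]
405 400 [0.4892 0.2007 0.1878] [11 12 13]
420 400 [0.4894 0.2046 0.1873] [74 75 75]
405 380 [0.4893 0.2007 0.1746] [14 16 18]
370 420 [0.4933 0.1908 0.1912] [19 19 20]
405 450 [0.4951 0.2007 0.2031] [24 26 23]
```

View pics/w2c.png

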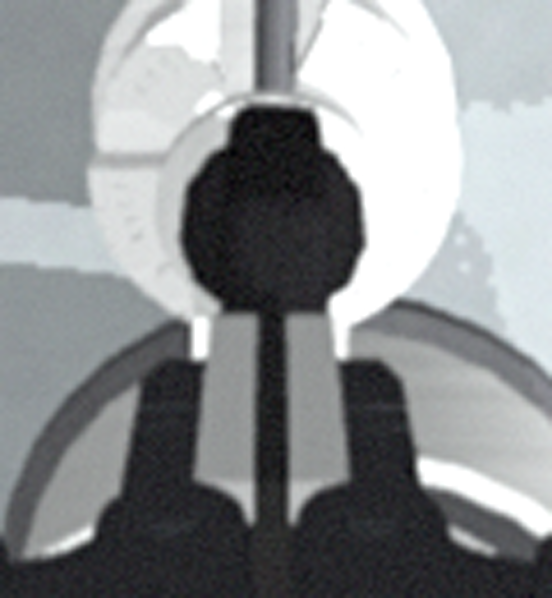

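Run:
```python
from h import *
s,c=pickle.load(open("pics/s1.pkl","rb"))
f=600/170
for z in (.109,.119,.127,.145,.161,.18,.2): print(z,((proj(c,[[.4995,.199,z]])-[300,70])*f).round())
P=cloud(c)
for u,v in [(235,190),(225,230),(222,260),(245,190),(215,190),(240,140)]: print(u,v,P[70+int(v/f),300+int(u/f)].round(4),c["pixels"][70+int(v/f),300+int(u/f)])
m=(P[...,2]>.125)&(P[...,2]<.26)&(abs(P[...,0]-.5)<.1)&(abs(P[...,1]-.2)<.1)
for z in np.arange(.125,.26,.01):
    q=P[m&(abs(P[...,2]-z)<.005)]
    print(z.round(3),len(q),q.min(0).round(3) if len(q) else'',q.max(0).round(3) if len(q) else'')
```

```text
0.109 [[215. 279.]]
0.119 [[217. 267.]]
0.127 [[219. 257.]]
0.145 [[223. 235.]]
0.161 [[227. 214.]]
0.18 [[231. 190.]]
0.2 [[236. 163.]]
235 190 [0.512  0.1935 0.1901] [76 79 80]
225 230 [0.5094 0.1928 0.1565] [ 6  9 11]
222 260 [0.5108 0.1932 0.1351] [0 0 1]
245 190 [0.5101 0.2017 0.1879] [78 80 80]
215 190 [0.496  0.1867 0.1813] [4 5 7]
240 140 [0.5112 0.1925 0.2254] [18 16 18]
0.125 20 [0.483 0.191 0.125] [0.522 0.203 0.129]
0.135 42 [0.482 0.191 0.13 ] [0.523 0.205 0.14 ]
0.145 45 [0.48  0.191 0.14 ] [0.523 0.203 0.15 ]
0.155 59 [0.483 0.191 0.15 ] [0.524 0.205 0.16 ]
0.165 27 [0.489 0.192 0.16 ] [0.517 0.205 0.17 ]
0.175 44 [0.493 0.184 0.17 ] [0.513 0.211 0.18 ]
0.185 49 [0.491 0.184 0.18 ] [0.512 0.212 0.19 ]
0.195 56 [0.491 0.185 0.19 ] [0.513 0.213 0.2  ]
0.205 45 [0.498 0.172 0.2  ] [0.513 0.221 0.21 ]
0.215 121 [0.489 0.164 0.21 ] [0.514 0.235 0.22 ]
0.225 134 [0.487 0.158 0.22 ] [0.516 0.241 0.23 ]
0.235 151 [0.487 0.148 0.23 ] [0.52  0.248 0.24 ]
0.245 157 [0.492 0.142 0.24 ] [0.52  0.256 0.25 ]
0.255 240 [0.487 0.136 0.25 ] [0.519 0.259 0.26 ]
```

Run:
```python
from h import *
for t in ("w1","w2"):
    s,c=pickle.load(open(f"pics/{t}.pkl","rb"))
    P=cloud(c,s); Rm=R.from_quat(s["eef_rot"])
    T=Rm.inv().apply(P.reshape(-1,3)-s["tool_pos"]).reshape(P.shape)
    m=(T[...,2]<0.01)&(abs(T[...,0])<.03)
    Q=T[m]
    for a in np.arange(-.1,.01,.005):
        q=Q[abs(Q[:,2]-a)<.0025]
        if len(q): print(t,a.round(3),len(q),q.min(0).round(3),q.max(0).round(3))
```

```text
w1 -0.1 2383 [-0.013 -0.073 -0.102] [ 0.014  0.076 -0.098]
w1 -0.095 916 [ 0.005 -0.069 -0.097] [ 0.014  0.072 -0.093]
w1 -0.09 866 [-0.001 -0.054 -0.092] [ 0.012  0.057 -0.088]
w1 -0.085 730 [-0.007 -0.054 -0.087] [ 0.012  0.058 -0.083]
w1 -0.08 911 [-0.012 -0.055 -0.082] [ 0.012  0.058 -0.078]
w1 -0.075 825 [-0.013 -0.055 -0.077] [ 0.011  0.058 -0.073]
w1 -0.07 760 [-0.011 -0.055 -0.072] [ 0.012  0.058 -0.068]
w1 -0.065 651 [-0.012 -0.055 -0.067] [ 0.011  0.058 -0.063]
w1 -0.06 566 [-0.012 -0.054 -0.062] [ 0.011  0.057 -0.058]
w1 -0.055 351 [-0.011 -0.048 -0.057] [ 0.011  0.051 -0.053]
w1 -0.05 38 [-0.011 -0.042 -0.052] [ 0.008  0.045 -0.051]
w2 -0.1 2379 [-0.01  -0.043 -0.102] [ 0.016  0.046 -0.098]
w2 -0.095 4143 [-0.01  -0.038 -0.097] [ 0.014  0.041 -0.093]
w2 -0.09 2030 [-0.013 -0.035 -0.092] [ 0.014  0.039 -0.088]
w2 -0.085 1460 [-0.012 -0.031 -0.087] [ 0.014  0.033 -0.083]
w2 -0.08 382 [ 0.005 -0.02  -0.082] [ 0.014  0.023 -0.078]
w2 -0.075 604 [-0.011 -0.008 -0.077] [ 0.012  0.012 -0.073]
w2 -0.07 280 [ 0.006 -0.012 -0.072] [ 0.012  0.015 -0.068]
w2 -0.065 366 [ 0.006 -0.012 -0.067] [ 0.011  0.015 -0.063]
w2 -0.06 324 [ 0.005 -0.012 -0.062] [ 0.011  0.015 -0.058]
w2 -0.055 298 [ 0.006 -0.012 -0.057] [ 0.012  0.015 -0.053]
w2 -0.05 249 [ 0.006 -0.012 -0.052] [ 0.011  0.015 -0.048]
w2 -0.045 166 [ 0.006 -0.011 -0.047] [ 0.011  0.014 -0.043]
w2 -0.04 12 [ 0.01  -0.003 -0.042] [ 0.01   0.007 -0.041]
w2 -0.035 380 [ 0.006 -0.004 -0.035] [ 0.02   0.008 -0.033]
w2 -0.03 287 [ 0.005 -0.005 -0.032] [ 0.021  0.008 -0.028]
w2 -0.025 71 [ 0.018 -0.004 -0.027] [ 0.021  0.008 -0.023]
w2 -0.02 63 [ 0.017 -0.004 -0.022] [ 0.021  0.008 -0.018]
w2 -0.015 58 [ 0.017 -0.005 -0.017] [ 0.021  0.008 -0.013]
w2 -0.01 56 [ 0.017 -0.004 -0.012] [ 0.021  0.008 -0.008]
w2 -0.005 49 [ 0.017 -0.004 -0.007] [ 0.021  0.008 -0.003]
w2 0.0 44 [ 0.018 -0.004 -0.002] [0.021 0.008 0.002]
w2 0.005 38 [-0.002 -0.006  0.003] [0.021 0.014 0.007]
```

The fingers closed on nothing. Both the wrist and scene depth put the real fingertips about 41 mm behind the reported TCP, at z≈0.167 and just above the knob top at 0.161. I'll treat the true tip as TCP − 41 mm, open the gripper and go down a further 42 mm.

Request:
{"op": "send_rows", "data": {"steps": [0, 0, 0, 0, 0, 0, 0.7, 0, 0, 0, 0, 0, 0, 0.7, 0, 0, 0, 0, 0, 0, 0.7, 0, 0, 0, 0, 0, 0, 0.7, 0, 0, 0, 0, 0, 20, 0.7, 0, 0, 0, 0, 0, 41, 0.7, 0, 0, 0, 0, 0, 41, 0.7, 0, 0, 0, 0, 0, 41, 0.7]}}

```text
time_s: 6.3
tool_pos: [0.5, 0.1993, 0.0866]
eef_rot: [-0.007, 1.0, 0.0, 0.0]
force: [0.2, 1.0, 0.8]
width: 0.0602
```

```bash
python3 snap.py scene s2 300 70 450 240; python3 snap.py wrist w3
```

```text
6.3 [0.5    0.1993 0.0866] [ 0.379  0.265 -0.362  0.943  0.     0.365] 0.06016736676310343 [0.2 1.  0.8]
6.35 [0.5003 0.1994 0.0868] [ 0.379  0.264 -0.362  0.943  0.     0.365] 0.059747939147265394 [-0.3  0.3 -0. ]
```

View pics/s2.png

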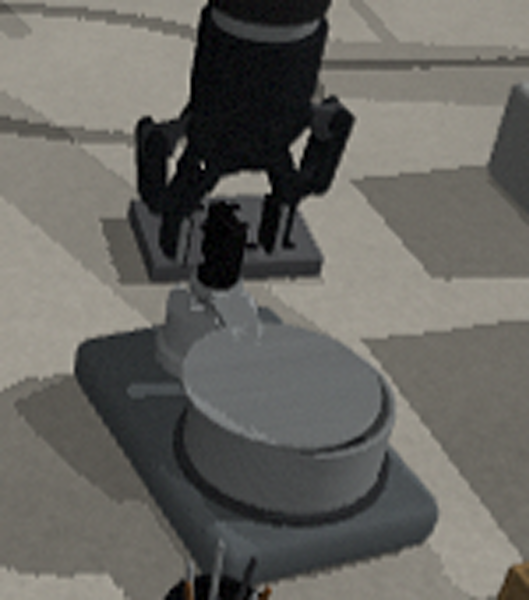

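View pics/w3.png

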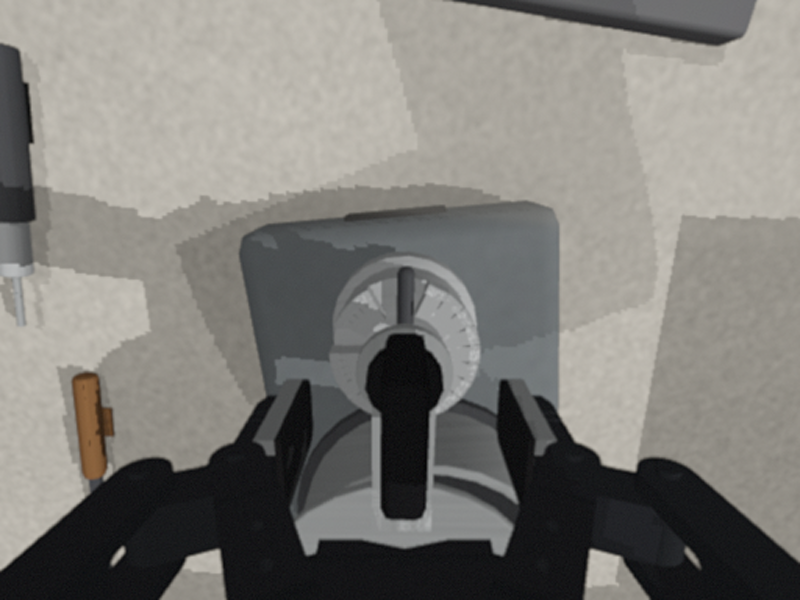

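The fingers now straddle the black bar: pads at (290,430) and (525,430), bar centred at (405,430). Closing.

Request:
{"op": "send_rows", "data": {"steps": [0, 0, 0, 0, 0, 0, 0, 0, 0, 0, 0, 0, 0, 0, 0, 0, 0, 0, 0, 0, 0, 0, 0, 0, 0, 0, 0, 0, 0, 0, 0, 0, 0, 0, 0]}}

```text
time_s: 7.02
tool_pos: [0.4998, 0.1993, 0.0863]
eef_rot: [-0.007, 1.0, 0.0, 0.0]
force: [-1.2, 0.2, 4.9]
width: 0.0121
```

Request:
{"op": "send_rows", "data": {"steps": [0, 0, 0, 0, 0, -6, 0, 0, 0, 0, 0, 0, -12.5, 0, 0, 0, 0, 0, 0, -12.5, 0, 0, 0, 0, 0, 0, -12.5, 0]}}

```text
time_s: 7.52
tool_pos: [0.4995, 0.1992, 0.098]
eef_rot: [-0.007, 1.0, 0.0, -0.0]
force: [4.7, 3.1, -11.4]
width: 0.0118
```

Run:
```python
from h import *
from bench import env
s=env.sense();print(s["tool_pos"],s["force"],s["moment"])
c=env.capture("top");P=cloud(c);
Q=P[220:260,130:180].reshape(-1,3);Q=Q[(Q[:,2]>.104)&(Q[:,2]<.114)&(Q[:,0]>.55)];print(len(Q))
Q=P[150:230,110:190].reshape(-1,3);Q=Q[(Q[:,2]>.1035)&(Q[:,2]<.114)&(Q[:,0]>.56)];print(cv2.minEnclosingCircle((Q[:,:2]*1000).astype(np.float32)))
```

```text
[0.49953326 0.19916977 0.09795489] [  4.74026733   3.09563834 -11.42022012] [ 0.5993944  -0.88949874  0.05301691]
0
((608.6137084960938, 200.05255126953125), 61.63487243652344)
```

Run:
```python
from h import *
s,c=pickle.load(open("pics/w1.pkl","rb"));P=cloud(c,s)
Q=P.reshape(-1,3);Q=Q[(Q[:,2]>.035)&(Q[:,2]<.05)&(Q[:,0]>.4)&(Q[:,0]<.7)&(Q[:,1]>.1)&(Q[:,1]<.3)]
print(len(Q),cv2.minAreaRect((Q[:,:2]*1000).astype(np.float32)))
d=np.load if 0 else pickle.load(open("pics/top0.pkl","rb"));P=cloud(d)
Q=P.reshape(-1,3);Q=Q[(Q[:,2]>.04)&(Q[:,2]<.05)&(Q[:,0]>.4)&(Q[:,0]<.7)&(Q[:,1]>.1)&(Q[:,1]<.3)]
r=cv2.minAreaRect((Q[:,:2]*1000).astype(np.float32));print(len(Q),r)
```

```text
6750 ((564.6058959960938, 207.42495727539062), (232.08958435058594, 157.8400115966797), 5.833716869354248)
2272 ((565.2942504882812, 205.26968383789062), (228.5843963623047, 155.0160675048828), 6.035023212432861)
```

Request:
{"op": "send_rows", "data": {"steps": [0, 0, -5, 0, 0, 0, 0, 0, 0, -10, 0, 0, 0, 0, 0, 0, -15, 0, 0, 0, 0, 0, 0, -20, 0, 0, 0, 0, 0, 0, -25, 0, 0, 0, 0, 0, 0, -30, 0, 0, 0, 0]}}

```text
time_s: 8.32
tool_pos: [0.4996, 0.1991, 0.0981]
eef_rot: [-0.267, 0.964, -0.0, -0.0]
force: [4.4, 2.0, -11.0]
width: 0.0124
```

Low forces, so I'll carry on with the turn.

Request:
{"op": "send_rows", "data": {"steps": [0, 0, -7, 0, 0, 0, 0, 0, 0, -14, 0, 0, 0, 0, 0, 0, -21, 0, 0, 0, 0, 0, 0, -28, 0, 0, 0, 0, 0, 0, -34, 0, 0, 0, 0, 0, 0, -40, 0, 0, 0, 0, 0, 0, -44, 0, 0, 0, 0, 0, 0, -47, 0, 0, 0, 0, 0, 0, -47, 0, 0, 0, 0]}}

```text
time_s: 9.45
tool_pos: [0.4997, 0.1991, 0.0981]
eef_rot: [-0.628, 0.778, -0.0, -0.0]
force: [4.2, 0.8, -11.4]
width: 0.0123
```

```bash
python3 snap.py top t2 100 140 220 270
python3 - <<'E'
from h import *
s,c=pickle.load(open("pics/t2.pkl","rb"));P=cloud(c)
print(s["force"],s["moment"],np.degrees(s["qpos"]).round(1))
Q=P.reshape(-1,3);Q=Q[(Q[:,2]>.098)&(Q[:,2]<.118)&(Q[:,0]>.42)&(Q[:,0]<.65)&(Q[:,1]>.24)&(Q[:,1]<.42)]
print(len(Q),cv2.minEnclosingCircle((Q[:,:2]*1000).astype(np.float32)),Q.max(0))
E
```

```text
9.45 [0.4997 0.1991 0.0981] [ 0.379  0.255 -0.347  0.969 -0.    -0.98 ] 0.012304265889608944 [  4.2   0.8 -11.4]
[  4.18078184   0.79352725 -11.38652017] [ 0.51867007 -1.03430718  0.06939646] [ 21.7  14.6 -19.9  55.5  -0.  -56.1]
234 ((600.1126708984375, 268.9926452636719), 53.3788948059082) [0.64877783 0.30820717 0.11226889]
```

View pics/t2.png

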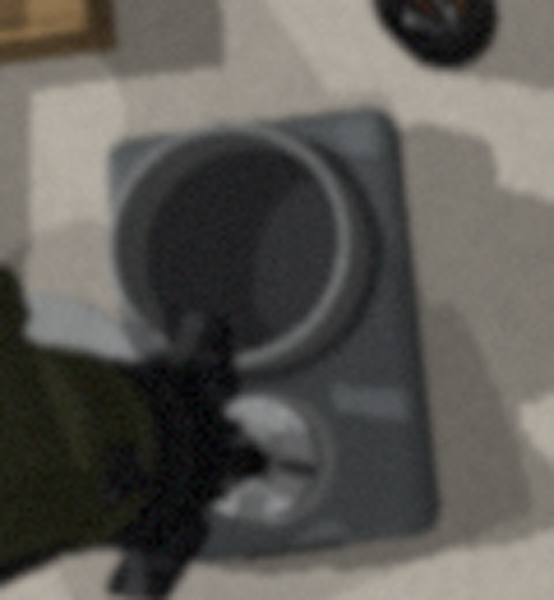

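Request:
{"op": "send_rows", "data": {"steps": [0, 0, 0, 0, 0, 4, 0, 0, 0, 0, 0, 0, 8, 0, 0, 0, 0, 0, 0, 11, 0, 0, 0, 0, 0, 0, 12, 0, 0, 0, 0, 0, 0, 12, 0]}}

```text
time_s: 10.12
tool_pos: [0.4997, 0.1991, 0.0865]
eef_rot: [-0.628, 0.778, -0.0, 0.0]
force: [3.4, 0.9, -7.8]
width: 0.0123
```

Run:
```python
from h import *
s,c=pickle.load(open("pics/t2.pkl","rb"));P=cloud(c)
Q=P.reshape(-1,3);Q=Q[(Q[:,2]>.094)&(Q[:,2]<.102)&(Q[:,0]>.565)&(Q[:,0]<.72)&(Q[:,1]>.12)&(Q[:,1]<.28)]
print(len(Q),cv2.minEnclosingCircle((Q[:,:2]*1000).astype(np.float32)))
from scipy.optimize import least_squares as L
f=L(lambda p:np.hypot(Q[:,0]-p[0],Q[:,1]-p[1])-.0605,[.608,.209],loss="soft_l1",f_scale=.002);print(f.x)
```

```text
238 ((607.4989013671875, 210.25205993652344), 62.798152923583984)
[0.60634623 0.20999205]
```

Request:
{"op": "send_rows", "data": {"steps": [0, 0, 0, 0, 0, 0, 0.5, 0, 0, 0, 0, 0, 0, 0.7, 0, 0, 0, 0, 0, 0, 0.7, 0, 0, 0, 0, 0, -60, 0.7, 0, 0, 0, 0, 0, -120, 0.7, 0, 0, 0, 0, 0, -180, 0.7, 0, 0, 0, 0, 0, -200, 0.7, 0, 0, 0, 0, 0, -200, 0.7]}}

```text
time_s: 11.12
tool_pos: [0.5006, 0.1995, 0.2883]
eef_rot: [-0.628, 0.778, -0.001, 0.002]
force: [-0.2, 0.4, -0.2]
width: 0.0596
```

```bash
python3 snap.py wrist w4; python3 snap.py scene s3 300 70 450 240;  python3 - <<'E'
from h import *
s,c=pickle.load(open("pics/w4.pkl","rb"));P=cloud(c,s)
m=(P[...,2]>.153)&(P[...,2]<.18)&(c["pixels"].max(2)<70)
Q=P[m];print(len(Q),Q[:,2].mean(),cv2.minAreaRect((Q[:,:2]*1000).astype(np.float32)))
Q=P.reshape(-1,3);Q=Q[(Q[:,2]>.104)&(Q[:,2]<.114)&(Q[:,1]>.24)];print(cv2.minEnclosingCircle((Q[:,:2]*1000).astype(np.float32)),Q[:,2].mean())
_,c=pickle.load(open("pics/s3.pkl","rb"));P=cloud(c)
m=(P[...,2]>.14)&(P[...,2]<.18)&(c["pixels"].max(2)<70)&(abs(P[...,0]-.5)<.05)&(abs(P[...,1]-.2)<.05)
print(P[m].max(0))
_,c=None,pickle.load(open("pics/scene0.pkl","rb"));P=cloud(c)
m=(P[...,2]>.14)&(P[...,2]<.18)&(c["pixels"].max(2)<70)&(abs(P[...,0]-.5)<.05)&(abs(P[...,1]-.2)<.05)
print(P[m].max(0))
E
```

```text
11.125 [0.5006 0.1995 0.2883] [ 0.379  0.173 -0.01   1.384  0.    -0.979] 0.05961406149336439 [-0.2  0.4 -0.2]
11.175 [0.4997 0.1992 0.2865] [ 0.379  0.174 -0.013  1.383  0.    -0.979] 0.05986643632025028 [-0.5  0.5 -0.5]
437 0.15974036943655864 ((500.1052551269531, 199.9071044921875), (40.88822937011719, 11.544276237487793), 78.22269439697266)
((520.8015747070312, 303.6664733886719), 66.70185089111328) 0.1080450084450859
[0.51221995 0.21847186 0.16216053]
[0.52344196 0.20450715 0.16160265]
```

View pics/w4.png

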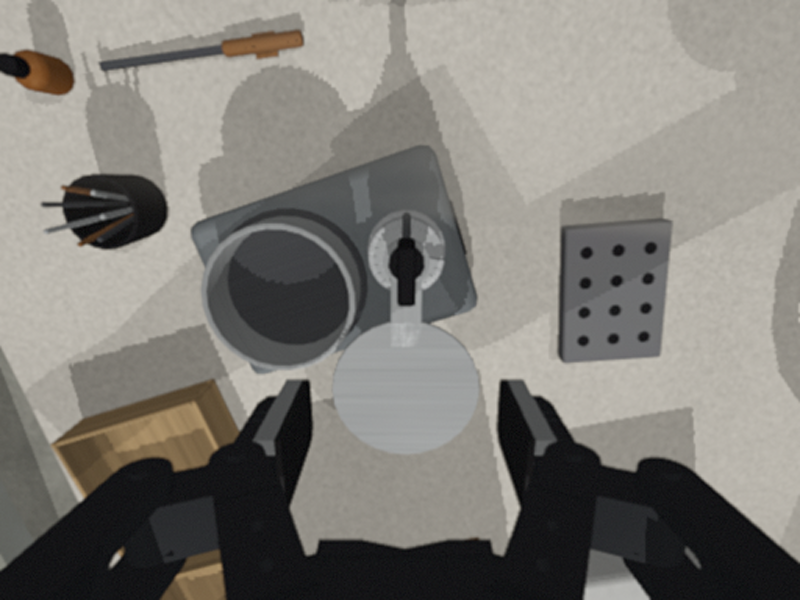

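View pics/s3.png

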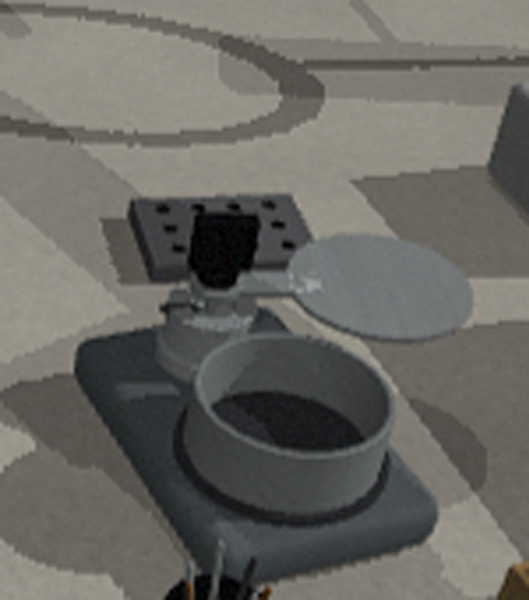

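Step 1 looks done: the knob is fully down (top 0.160, as at the start) and the guard angle is ≈1.26 rad. The bowl is open at (280,290) in the wrist view. Next, the pan.

Run:
```python
from h import *
from bench import env
s=env.sense(); rel(s,[.555,-.175,.22],down(157.5))
```

```text
rot [ 1.0000e-02 -9.0000e-02  1.0032e+02] shift [ 353.7 -133.6   65.4] -> rows>= 10.0
```

Request:
{"op": "send_rows", "data": {"steps": [0, 0, 100, 354, -134, 30, 1, 0, 0, 100, 354, -134, 30, 1, 0, 0, 100, 354, -134, 30, 1, 0, 0, 100, 354, -134, 65, 1, 0, 0, 100, 354, -134, 65, 1, 0, 0, 100, 354, -134, 65, 1, 0, 0, 100, 354, -134, 65, 1, 0, 0, 100, 354, -134, 65, 1, 0, 0, 100, 354, -134, 65, 1, 0, 0, 100, 354, -134, 65, 1]}}

```text
time_s: 12.48
tool_pos: [0.5545, -0.1749, 0.2189]
eef_rot: [0.194, 0.981, 0.0, -0.002]
force: [0.3, -0.3, -0.8]
width: 0.0855
```

Request:
{"op": "send_rows", "data": {"steps": [0, 0, 82, 0, 0, 0, 1, 0, 0, 82, 0, 0, 0, 1, 0, 0, 82, 0, 0, 0, 1, 0, 0, 82, 0, 0, 0, 1, 0, 0, 82, 0, 0, 0, 1, 0, 0, 82, 0, 0, 0, 1, 0, 0, 82, 0, 0, 0, 1, 0, 0, 82, 0, 0, 0, 1, 0, 0, 82, 0, 0, 0, 1]}}

```text
time_s: 13.6
tool_pos: [0.5547, -0.1748, 0.2194]
eef_rot: [0.789, 0.615, -0.001, -0.001]
force: [-0.8, 0.3, -0.3]
width: 0.0853
```

```bash
python3 snap.py wrist w5;  python3 - <<'E'
from h import *
s,c=pickle.load(open("pics/w5.pkl","rb"));P=cloud(c,s)
b=(P[...,0]>.5)&(P[...,0]<.7)&(P[...,1]>-.26)&(P[...,1]<-.12)
for zl,zh in((.055,.075),(.015,.03),(-.003,.008)):
    Q=P[b&(P[...,2]>zl)&(P[...,2]<zh)];print(len(Q),Q[:,2].mean(),cv2.minAreaRect((Q[:,:2]*1000).astype(np.float32)) if zl>0 else '')
hsv=cv2.cvtColor(c["pixels"],cv2.COLOR_RGB2HSV)
m=((hsv[...,0]>10)&(hsv[...,0]<28)&(hsv[...,1]>120)&(hsv[...,2]>60)&b).astype(np.uint8)
for k in cv2.findContours(m,0,1)[0]:
    if cv2.contourArea(k)>30: print(cv2.contourArea(k), onplane(c,k.reshape(-1,2).mean(0),.013,s).round(3))
E
```

```text
13.6 [ 0.5547 -0.1748  0.2194] [-0.305  0.273 -0.039  1.262  0.     1.512] 0.08531176045373506 [-0.8  0.3 -0.3]
279 0.06465129109021217 ((556.5690307617188, -171.97203063964844), (35.094818115234375, 9.111288070678711), 75.98162078857422)
898 0.018460934611631803 ((606.8465576171875, -185.50051879882812), (80.1861572265625, 114.25154876708984), 75.69474029541016)
13774 0.0001889236960017681 
122.0 [[ 0.604 -0.204  0.013]]
124.5 [[ 0.638 -0.193  0.013]]
128.5 [[ 0.614 -0.169  0.013]]
```

View pics/w5.png

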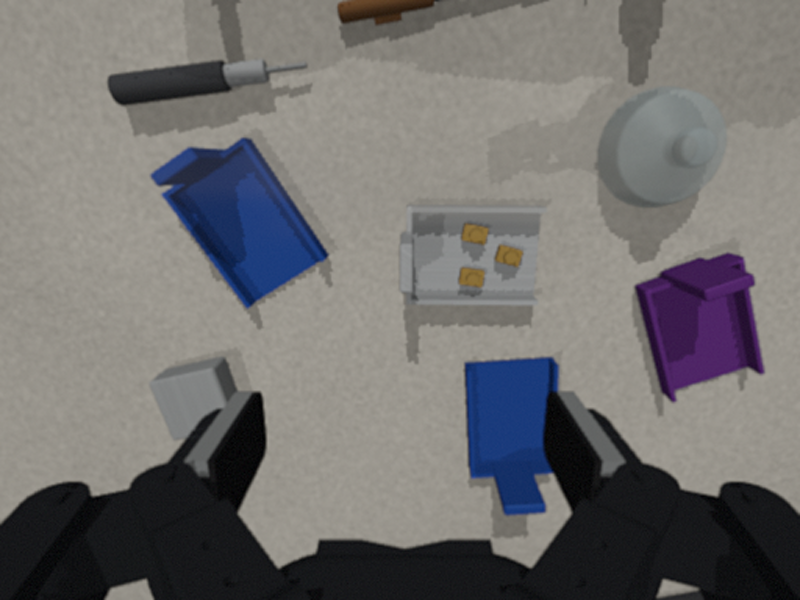

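Run:
```python
from h import *
from bench import env
s=env.sense(); rel(s,[.556,-.1735,-.008],down(75.5))
```

```text
rot [-0.16 -0.01  0.45] shift [  1.5   1.3 227.7] -> rows>= 4.0
```

Request:
{"op": "send_rows", "data": {"steps": [0, 0, 0.5, 1.5, 1.5, 50, 0.5, 0, 0, 0.5, 1.5, 1.5, 100, 0.5, 0, 0, 0.5, 1.5, 1.5, 145, 0.5, 0, 0, 0.5, 1.5, 1.5, 145, 0.5, 0, 0, 0.5, 1.5, 1.5, 180, 0.5, 0, 0, 0.5, 1.5, 1.5, 210, 0.5, 0, 0, 0.5, 1.5, 1.5, 227, 0.5, 0, 0, 0.5, 1.5, 1.5, 227, 0.5, 0, 0, 0.5, 1.5, 1.5, 227, 0.5]}}

```text
time_s: 14.78
tool_pos: [0.559, -0.1745, -0.0041]
eef_rot: [0.792, 0.611, 0.001, 0.001]
force: [0.5, 0.6, -0.3]
width: 0.0429
```

```bash
python3 snap.py wrist w6; python3 snap.py scene s4 150 150 300 300
```

```text
14.775 [ 0.559  -0.1745 -0.0041] [-0.303  0.433 -0.351  0.784  0.     1.524] 0.042901206465153795 [ 0.5  0.6 -0.3]
14.825 [ 0.5592 -0.1745 -0.004 ] [-0.303  0.433 -0.351  0.784  0.     1.524] 0.042693054339123016 [-0.6 -0.5 -0.1]
```

View pics/w6.png

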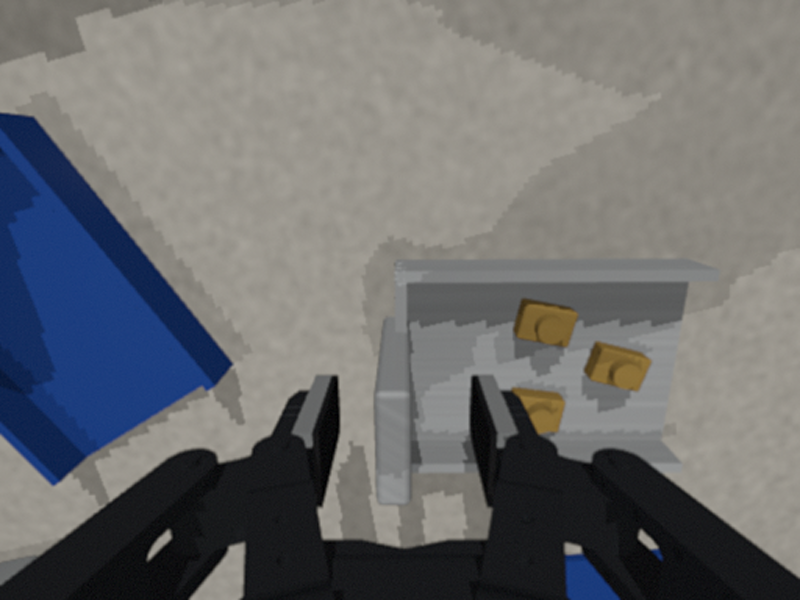

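View pics/s4.png

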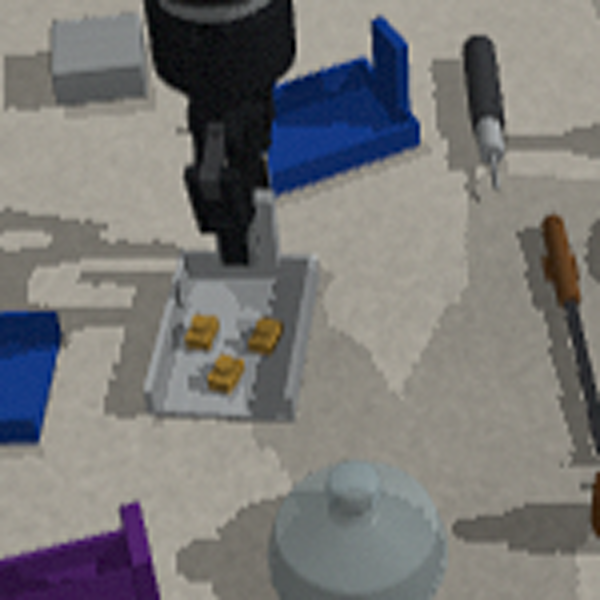

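Run:
```python
from h import *
from bench import env
s=env.sense();print(s["tool_pos"],s["qd"].round(4))
s,c=pickle.load(open("pics/w6.pkl","rb"));P=cloud(c,s)
T=R.from_quat(s["eef_rot"]).inv().apply(P.reshape(-1,3)-s["tool_pos"]).reshape(P.shape)
k=512/800
m=np.zeros(P.shape[:2],bool);m[int(320*k):int(510*k),int(372*k):int(412*k)]=1
z=P[...,2]
Q=T[m&(z>.062)&(z<.072)];print(len(Q),Q.min(0).round(4),Q.max(0).round(4))
for (u,v) in((330,385),(480,385),(330,450),(482,450)): print(T[int(v*k),int(u*k)].round(4))
```

```text
[ 0.5590325  -0.17446628 -0.0041068 ] [-0.0012  0.0011 -0.0064 -0.0044  0.0025  0.0027]
1699 [-0.0165 -0.0081 -0.0712] [ 0.0199  0.0017 -0.0661]
[ 0.0128 -0.022  -0.0519]
[ 0.0124  0.0229 -0.0511]
[-0.0024 -0.0211 -0.063 ]
[ 0.001   0.0213 -0.068 ]
```

Request:
{"op": "send_rows", "data": {"steps": [0, 0, 0, 1.5, -3.5, 4, 0.5, 0, 0, 0, 1.5, -3.5, 4, 0.5, 0, 0, 0, 1.5, -3.5, 4, 0.5]}}

```text
time_s: 15.25
tool_pos: [0.5547, -0.1717, -0.0095]
eef_rot: [0.792, 0.611, -0.0, -0.0]
force: [-0.9, -0.7, -0.4]
width: 0.0427
```

Request:
{"op": "send_rows", "data": {"steps": [0, 0, 0, 0, 0, 0, 0, 0, 0, 0, 0, 0, 0, 0, 0, 0, 0, 0, 0, 0, 0, 0, 0, 0, 0, 0, 0, 0, 0, 0, 0, 0, 0, 0, 0]}}

```text
time_s: 15.88
tool_pos: [0.5551, -0.1718, -0.0094]
eef_rot: [0.792, 0.611, 0.0, 0.0]
force: [0.5, -0.1, 1.4]
width: 0.0093
```

Request:
{"op": "send_rows", "data": {"steps": [0, 0, 0, 0, 0, -8, 0, -1, 0, 0, 0, 0, -22, 0, -3, 0, 0, 0, 0, -45, 0, -5, 0, 0, 0, 0, -80, 0, -6, 0, 0, 0, 0, -120, 0, -7, 0, 0, 0, 0, -160, 0, -8, 0, 0, 0, 0, -190, 0, -8, 0, 0, 0, 0, -210, 0, -8, 0, 0, 0, 0, -215, 0, -8, 0, 0, 0, 0, -215, 0]}}

```text
time_s: 17.12
tool_pos: [0.5545, -0.1717, 0.2054]
eef_rot: [0.79, 0.61, 0.043, 0.055]
force: [-0.4, 0.0, -2.4]
width: 0.0093
```

```bash
python3 snap.py wrist w7
python3 - <<'E'
from h import *
from bench import env
s=env.sense()
def tilt(phi,th): return down(phi+90)*R.from_rotvec([np.radians(th),0,0])
rel(s,[.608,.065,.205],tilt(90,-8));print(s["force"])
E
```

```text
17.125 [ 0.5545 -0.1717  0.2054] [-0.305  0.142 -0.245  1.044  0.007  1.523] 0.009300180763415069 [-0.4  0.  -2.4]
rot [-4.0000e-02  1.4510e+01 -1.0366e+02] shift [242.5  -7.6  -1.4] -> rows>= 10.0
[ 1.20454564  0.13262641 -2.81088715]
```

View pics/w7.png

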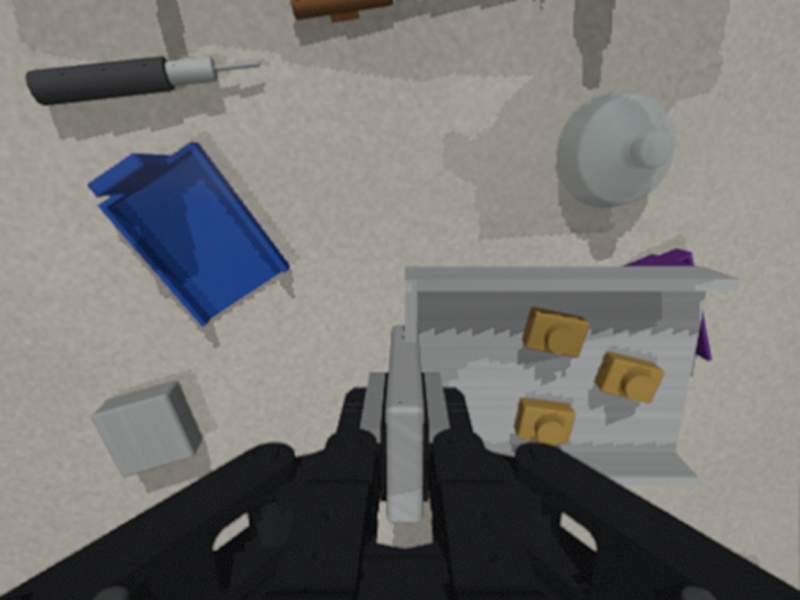

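Request:
{"op": "send_rows", "data": {"steps": [0, 0.4, -3.1, 7, 0, 0, 0, 0, 1.2, -8.3, 19, -1, 0, 0, 0, 2.2, -15.5, 36, -1, 0, 0, 0, 3.5, -24.9, 58, -2, 0, 0, 0, 4.9, -35.2, 82, -3, 0, 0, 0, 6.4, -45.6, 107, -3, 0, 0, 0, 7.8, -56, 131, -4, -1, 0, 0, 9.3, -66.4, 155, -5, -1, 0, 0, 10.7, -76.7, 180, -6, -1, 0, 0, 12, -86, 202, -6, -1, 0]}}

```text
time_s: 18.42
tool_pos: [0.5994, 0.0259, 0.2039]
eef_rot: [0.152, 0.986, 0.068, 0.01]
force: [-0.2, -0.2, -2.5]
width: 0.0092
```

Run:
```python
from h import *
from bench import env
s=env.sense()
def tilt(phi,th): return down(phi+90)*R.from_rotvec([np.radians(th),0,0])
rel(s,[.608,.065,.205],tilt(90,-8));print(s["force"],s["tool_pos"],s["qpos"])
```

```text
rot [ -0.1    2.35 -17.36] shift [ 3.6 39.7  4.4] -> rows>= 2.0
[-0.19243289 -0.18502417 -2.48448311] [0.59939709 0.02586583 0.20390883] [-0.03888338  0.2730598  -0.08225126  1.18009512  0.13311488  0.26927348]
```

Request:
{"op": "send_rows", "data": {"steps": [0, 1.1, -8, 2, 18, 2, 0, 0, 1.8, -13, 3, 30, 3, 0, 0, 2.2, -16, 3.5, 37, 4, 0, 0, 2.35, -17.4, 3.5, 40, 4.5, 0, 0, 2.35, -17.4, 3.5, 40, 4.5, 0]}}

```text
time_s: 19.05
tool_pos: [0.6087, 0.0645, 0.2057]
eef_rot: [0.003, 0.998, 0.069, 0.001]
force: [0.1, 0.4, -1.9]
width: 0.0094
```

```bash
python3 snap.py wrist w8; python3 snap.py scene s5 230 70 450 240
python3 - <<'E'
from h import *
from bench import env
s=env.sense()
print(np.degrees((R.from_quat(s["eef_rot"])).as_rotvec()), s["qpos"])
RT=R.from_quat(s["eef_rot"])
print("lip",s["tool_pos"]+RT.apply([0,.110,-.0134]))
def tilt(phi,th): return down(phi+90)*R.from_rotvec([np.radians(th),0,0])
B=np.array([.608,.210])
for th,z in((-8,.145),(0,.120),(15,.118),(25,.115),(35,.112),(45,.110),(52,.110)):
    r=tilt(90,th);lip=np.array([B[0],B[1]-.030,z]); print(th,end=" ");rel(s,lip-r.apply([0,.110,-.0134]),r)
E
```

```text
19.05 [0.6087 0.0645 0.2057] [ 0.022  0.324 -0.009  1.233  0.138  0.028] 0.009384706554511693 [ 0.1  0.4 -1.9]
19.1 [0.6087 0.0643 0.206 ] [ 0.022  0.324 -0.009  1.233  0.138  0.028] 0.009276989289018284 [-0.2 -0.4 -2.5]
[  0.50484563 179.45412269  12.39667818] [ 0.02195539  0.32374576 -0.00847546  1.23307225  0.1378463   0.02796171]
lip [0.60934252 0.17137424 0.23463991]
-8 rot [-0.1   0.14 -0.31] shift [ 1.  -3.8 90.2] -> rows>= 2.0
0 rot [ 7.9   0.12 -0.32] shift [ 1.  -8.  99.5] -> rows>= 2.0
15 rot [22.9   0.08 -0.34] shift [ 0.9 -4.  72.8] -> rows>= 3.0
25 rot [32.9   0.05 -0.34] shift [ 0.9  2.5 57.8] -> rows>= 4.0
35 rot [ 4.29e+01  2.00e-02 -3.50e-01] shift [ 0.9 12.  44.2] -> rows>= 5.0
45 rot [ 5.29e+01 -2.00e-02 -3.50e-01] shift [ 1.  24.4 31.6] -> rows>= 5.0
52 rot [ 5.99e+01 -4.00e-02 -3.60e-01] shift [ 1.  34.6 22.8] -> rows>= 6.0
```

View pics/w8.png

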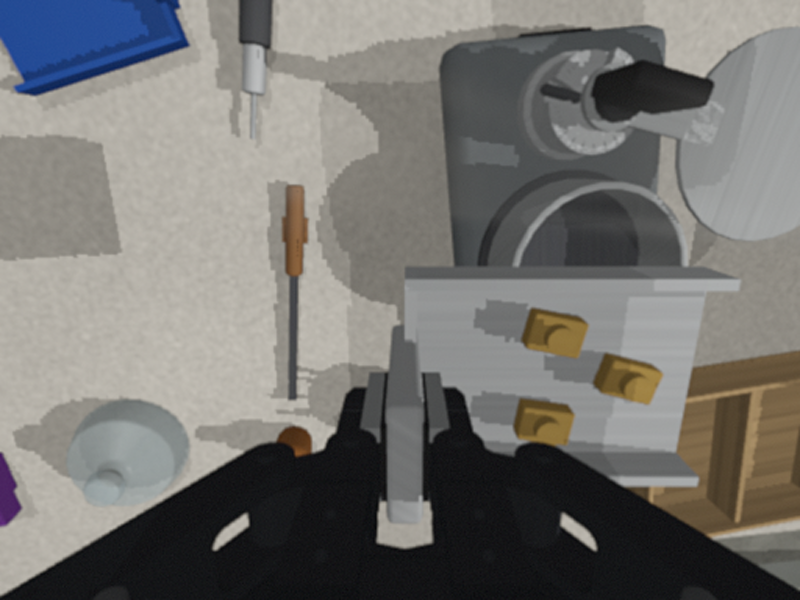

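View pics/s5.png

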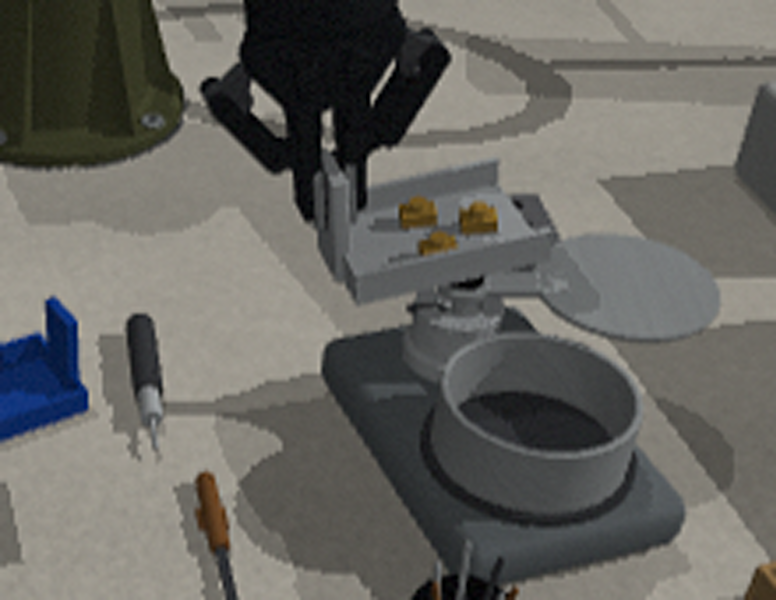

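Request:
{"op": "send_rows", "data": {"steps": [0, 0, 0, 1, -1, 20, 0, 0, 0, 0, 1, -2, 50, 0, 0, 0, -0.3, 1, -4, 80, 0, 0, 0, -0.3, 1, -4, 90, 0, 4, 0, -0.3, 1, -6, 94, 0, 8, 0, -0.3, 1, -8, 99, 0, 15, 0, -0.3, 1, -6, 86, 0, 23, 0, -0.3, 1, -4, 73, 0, 26, 0, -0.3, 1, -2, 68, 0, 29, 0, -0.3, 1, 0, 63, 0]}}

```text
time_s: 20.4
tool_pos: [0.6089, 0.0743, 0.1455]
eef_rot: [0.0, 0.983, -0.183, 0.002]
force: [-0.1, -0.4, -1.8]
width: 0.0092
```

```bash
python3 snap.py scene s6 230 70 450 240
python3 - <<'E'
from h import *
from bench import env
s=env.sense()
print(s["qpos"],s["force"])
RT=R.from_quat(s["eef_rot"])
print("lip",s["tool_pos"]+RT.apply([0,.110,-.0134]))
def tilt(phi,th): return down(phi+90)*R.from_rotvec([np.radians(th),0,0])
B=np.array([.608,.210])
for th,z in((25,.115),(35,.112),(45,.110),(55,.110)):
    r=tilt(90,th);lip=np.array([B[0],B[1]-.030,z]); print(th,end=" ");rel(s,lip-r.apply([0,.110,-.0134]),r)
E
```

```text
20.4 [0.6089 0.0743 0.1455] [ 0.329  0.456 -0.006  1.229 -0.349  0.351] 0.009195372854215646 [-0.1 -0.4 -1.8]
[ 0.33122209  0.45757957 -0.00505601  1.23000181 -0.34918782  0.35157876] [-0.01397595  1.19524787 -2.05653073]
lip [0.60870754 0.18281916 0.1181083 ]
25 rot [3.86 0.19 0.03] shift [ 0.8 -2.2 -3.5] -> rows>= 1.0
35 rot [1.386e+01 1.900e-01 1.000e-02] shift [  0.7  -0.4 -20. ] -> rows>= 2.0
45 rot [ 2.386e+01  1.900e-01 -1.000e-02] shift [  0.7   4.3 -37.1] -> rows>= 3.0
55 rot [ 3.386e+01  1.900e-01 -2.000e-02] shift [  0.6  11.5 -55. ] -> rows>= 4.0
```

View pics/s6.png

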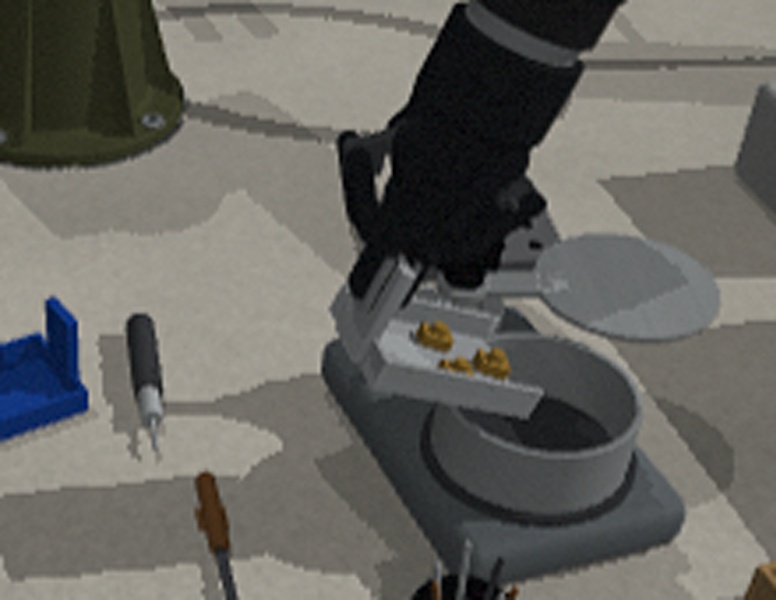

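The lip is over the bowl and the blanks are still in the pan at about 21° of tilt. I'll keep tilting.

Request:
{"op": "send_rows", "data": {"steps": [3, 0, 0, 0.7, -2, -3, 0, 6, 0, 0, 0.7, -2, -7, 0, 9, 0, 0, 0.7, -1.5, -12, 0, 12, 0, 0, 0.7, -1, -17, 0, 15, 0, 0, 0.7, 0, -22, 0, 18, 0, 0, 0.7, 1, -27, 0, 21, 0, 0, 0.7, 3, -32, 0, 24, 0, 0, 0.7, 4.5, -37, 0, 27, 0, 0, 0.7, 6.5, -42, 0, 30, 0, 0, 0.7, 9, -48, 0]}}

```text
time_s: 21.7
tool_pos: [0.6078, 0.0991, 0.1864]
eef_rot: [0.001, 0.902, -0.431, 0.001]
force: [-0.0, -0.2, -2.4]
width: 0.0093
```

```bash
python3 snap.py scene s7 230 70 450 240; python3 snap.py wrist w9
```

```text
21.7 [0.6078 0.0991 0.1864] [ 0.567  0.774  0.318  1.7   -0.716  0.795] 0.009340749285193604 [-0.  -0.2 -2.4]
21.75 [0.6071 0.1002 0.1851] [ 0.57   0.778  0.319  1.702 -0.716  0.796] 0.009061293222009523 [-2.8  0.8 -1.9]
```

View pics/s7.png

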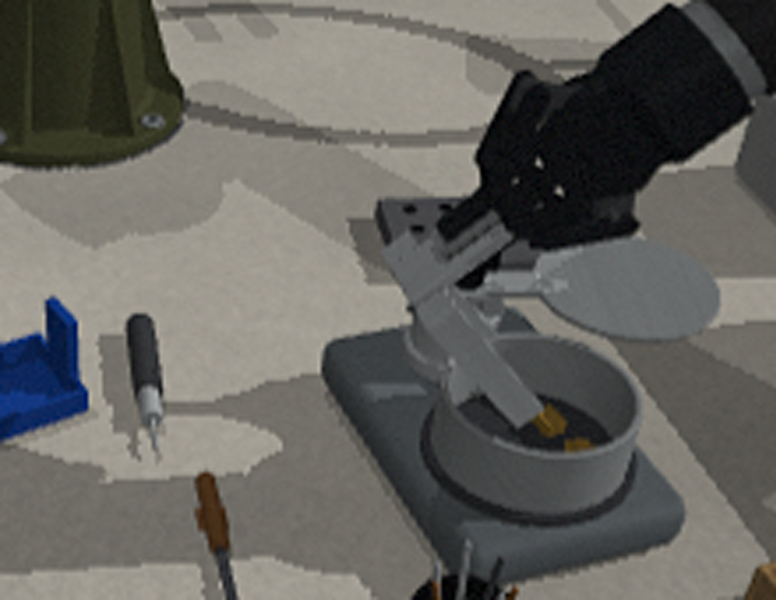

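View pics/w9.png

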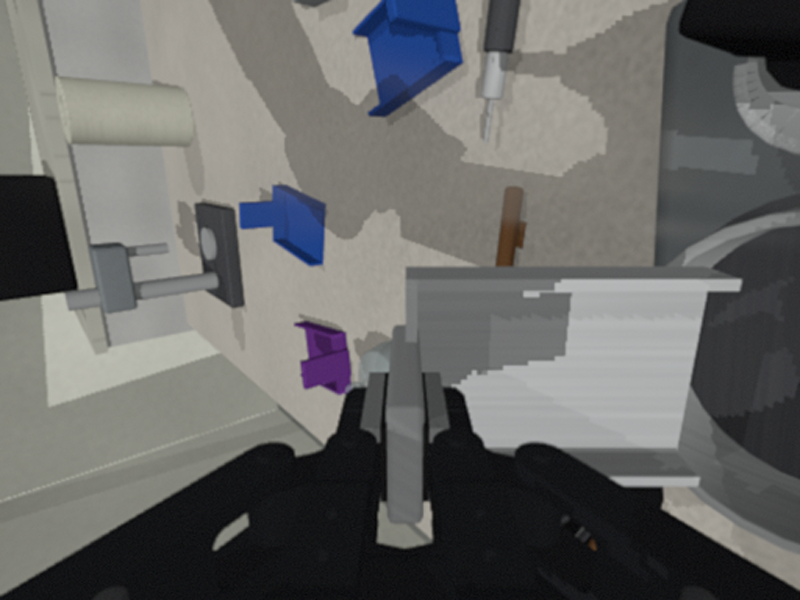

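Run:
```python
from h import *
from bench import env
s=env.sense()
def tilt(phi,th): return down(phi+90)*R.from_rotvec([np.radians(th),0,0])
rel(s,s["tool_pos"]+[0,0,.06],R.from_quat(s["eef_rot"]))
rel(s,[.605,.06,.24],tilt(90,0))
```

```text
rot [0. 0. 0.] shift [ -0.  -46.7 -37.7] -> rows>= 1.0
rot [-5.104e+01  2.000e-02  1.000e-02] shift [  2.3 -68.1  -3.7] -> rows>= 5.0
```

Request:
{"op": "send_rows", "data": {"steps": [0, 0, 0, 0, -15, -12, 0, 0, 0, 0, 0, -47, -38, 0, -10, 0, 0, 1, -55, -30, 0, -20, 0, 0, 2, -60, -20, 0, -30, 0, 0, 2, -65, -10, 0, -40, 0, 0, 2, -68, -4, 0, -51, 0, 0, 2, -68, -4, 0, -51, 0, 0, 2, -68, -4, 0, -51, 0, 0, 2, -68, -4, 0]}}

```text
time_s: 22.92
tool_pos: [0.6054, 0.0583, 0.2429]
eef_rot: [0.001, 1.0, -0.001, 0.002]
force: [-0.4, 0.0, -1.3]
width: 0.0095
```

```bash
python3 snap.py wrist w10; python3 snap.py top t3 100 140 220 270
python3 - <<'E'
from h import *
for t in("t3",):
    s,c=pickle.load(open(f"pics/{t}.pkl","rb"))
    hsv=cv2.cvtColor(c["pixels"],cv2.COLOR_RGB2HSV)
    m=((hsv[...,0]>10)&(hsv[...,0]<28)&(hsv[...,1]>120)&(hsv[...,2]>50)).astype(np.uint8);P=cloud(c)
    for k in cv2.findContours(m,0,1)[0]:
        if cv2.contourArea(k)>10:
            uv=k.reshape(-1,2).mean(0);print(uv,cv2.contourArea(k),P[int(uv[1]),int(uv[0])].round(3))
E
```

```text
22.925 [0.6054 0.0583 0.2429] [ 0.098  0.313  0.067  1.321 -0.003  0.099] 0.009467832302505454 [-0.4  0.  -1.3]
22.975 [0.6053 0.0594 0.2422] [ 0.099  0.314  0.067  1.321 -0.002  0.099] 0.00940934949379018 [-0.1 -0.4 -1.6]
[238.10416667 203.5       ] 50.0 [0.585 0.006 0.014]
[  7.92610837 202.71428571] 1378.5 [0.596 0.572 0.075]
[240.77272727 132.31818182] 28.0 [ 0.764 -0.004  0.038]
```

View pics/t3.png

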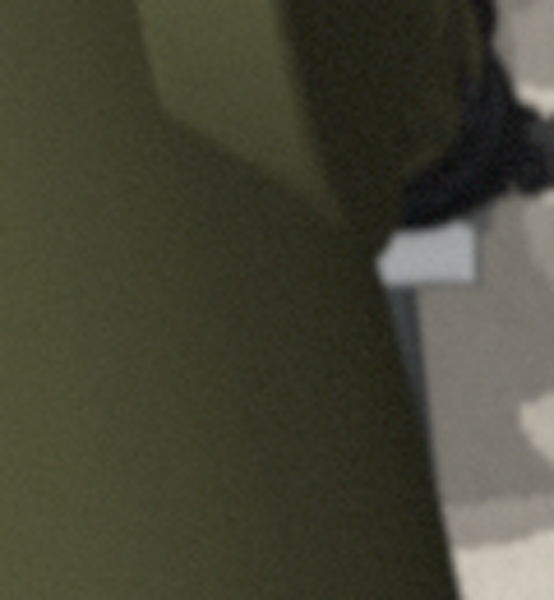

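View pics/w10.png

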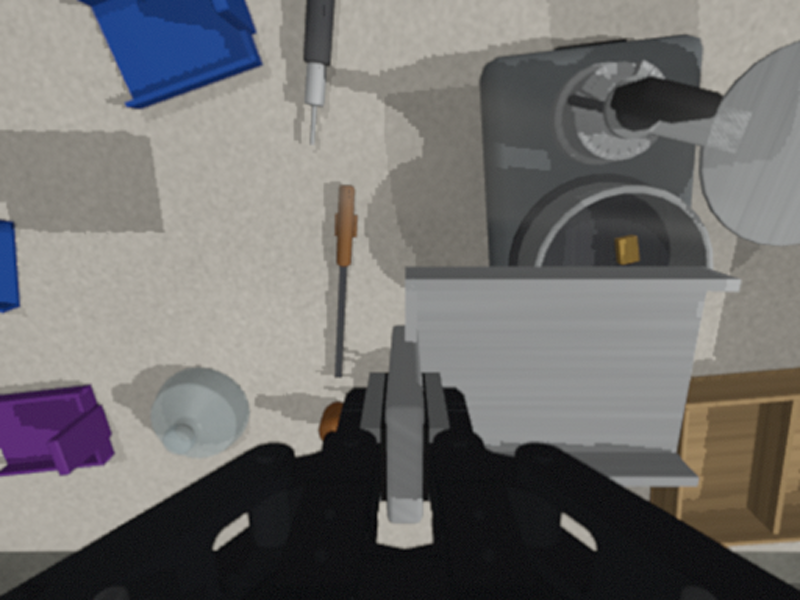

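Run:
```python
from h import *
from bench import env
s=env.sense()
rel(s,[.555,-.172,.18],down(75.5))
```

```text
rot [2.0000e-02 1.9000e-01 1.0459e+02] shift [  50.7 -231.8   62.1] -> rows>= 10.0
```

Request:
{"op": "send_rows", "data": {"steps": [0, 0, 104.6, 51, -232, 0, 0, 0, 0, 104.6, 51, -232, 0, 0, 0, 0, 104.6, 51, -232, 0, 0, 0, 0, 104.6, 51, -232, 0, 0, 0, 0, 104.6, 51, -232, 0, 0, 0, 0, 104.6, 51, -232, 30, 0, 0, 0, 104.6, 51, -232, 62, 0, 0, 0, 104.6, 51, -232, 62, 0, 0, 0, 104.6, 51, -232, 62, 0, 0, 0, 104.6, 51, -232, 62, 0]}}

```text
time_s: 24.28
tool_pos: [0.5549, -0.171, 0.1789]
eef_rot: [0.792, 0.611, -0.0, 0.001]
force: [0.2, -0.3, -1.9]
width: 0.0093
```

```bash
python3 snap.py top t4; python3 snap.py wrist w11
python3 - <<'E'
from h import *
from bench import env
s,c=pickle.load(open(f"pics/t4.pkl","rb"))
hsv=cv2.cvtColor(c["pixels"],cv2.COLOR_RGB2HSV)
m=((hsv[...,0]>10)&(hsv[...,0]<28)&(hsv[...,1]>120)&(hsv[...,2]>50)).astype(np.uint8);P=cloud(c)
for k in cv2.findContours(m,0,1)[0]:
    if cv2.contourArea(k)>5:
        uv=k.reshape(-1,2).mean(0);print(uv,cv2.contourArea(k),P[int(uv[1]),int(uv[0])].round(3))
s=env.sense();rel(s,[.555,-.172,-.0094],down(75.5))
# pan bottom check in wrist
s,c=pickle.load(open("pics/w11.pkl","rb"));P=cloud(c,s);T=R.from_quat(s["eef_rot"]).inv().apply(P.reshape(-1,3)-s["tool_pos"]).reshape(P.shape)
s0,c0=pickle.load(open("pics/w7.pkl","rb"));P0=cloud(c0,s0);T0=R.from_quat(s0["eef_rot"]).inv().apply(P0.reshape(-1,3)-s0["tool_pos"]).reshape(P0.shape)
for u,v in((640,310),(560,380),(430,310),(650,440),(405,420)):
    print(T[int(v*.64),int(u*.64)].round(4),T0[int(v*.64),int(u*.64)].round(4))
E
```

```text
24.275 [ 0.5549 -0.171   0.1789] [-2.980e-01  2.820e-01 -1.200e-01  1.169e+00 -1.000e-03  1.529e+00] 0.009274270593360745 [ 0.2 -0.3 -1.9]
24.325 [ 0.5549 -0.1711  0.1789] [-2.980e-01  2.820e-01 -1.200e-01  1.169e+00 -1.000e-03  1.533e+00] 0.008891007455564525 [-0.4 -0.2 -1.8]
[145.69565217 199.2173913 ] 41.5 [0.595 0.228 0.065]
[238.16326531 203.26530612] 47.5 [0.585 0.006 0.015]
[142.15151515 184.54545455] 66.5 [0.635 0.24  0.051]
[ 12.56375839 185.6442953 ] 2390.0 [0.64 0.57 0.06]
[241.5        132.23076923] 32.0 [ 0.762 -0.007  0.043]
[ 82.62068966 123.31034483] 5.5 [0.804 0.409 0.028]
[ 46.75 108.25] 16.0 [0.852 0.514 0.021]
rot [0.05 0.08 0.07] shift [ -0.5   0.2 188.4] -> rows>= 4.0
[ 0.024   0.0871 -0.0125] [ 0.0242  0.0867 -0.013 ]
[-0.0042  0.0602 -0.0133] [-0.0049  0.0605 -0.0118]
[ 0.0236  0.0097 -0.0116] [ 0.0237  0.0096 -0.0118]
[-0.0307  0.0993 -0.0126] [-0.031   0.0995 -0.012 ]
[ 0.015   0.0003 -0.0754] [ 0.0149  0.0002 -0.0753]
```

View pics/t4.png

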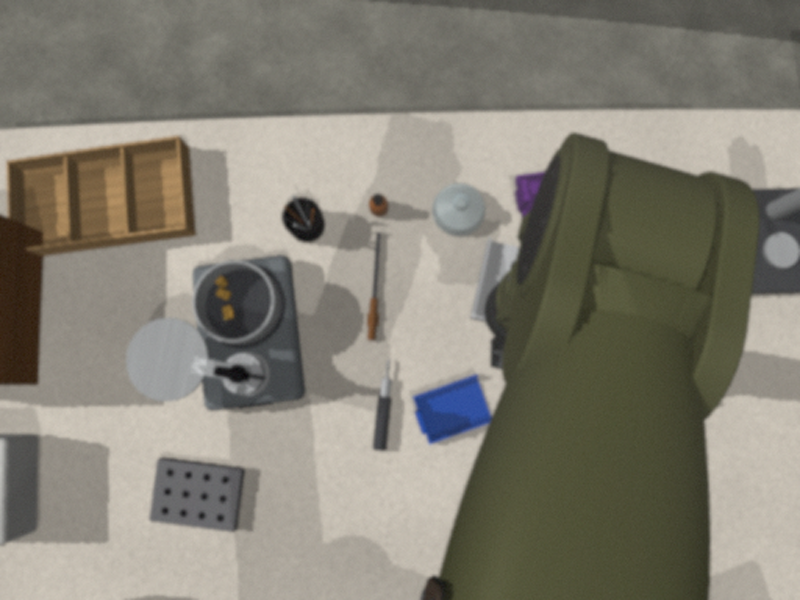

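All three blanks are in the bowl, at (222,280), (223,295) and (228,313), and the pan is unshifted in the grip. I'll lower it onto its original spot.

Request:
{"op": "send_rows", "data": {"steps": [0, 0, 0, -0.5, 0, 40, 0, 0, 0, 0, -0.5, 0, 90, 0, 0, 0, 0, -0.5, 0, 130, 0, 0, 0, 0, -0.5, 0, 160, 0, 0, 0, 0, -0.5, 0, 178, 0, 0, 0, 0, -0.5, 0, 184, 0, 0, 0, 0, -0.5, 0, 187, 0, 0, 0, 0, -0.5, 0, 188, 0, 0, 0, 0, -0.5, 0, 188, 0]}}

```text
time_s: 25.5
tool_pos: [0.5554, -0.1738, -0.0077]
eef_rot: [0.791, 0.612, 0.001, 0.002]
force: [0.2, 0.7, -1.6]
width: 0.0093
```

Request:
{"op": "send_rows", "data": {"steps": [0, 0, 0, 0, 0, 0, 0, 0, 0, 0, 0, 0, 0.5, 0, 0, 0, 0, 0, 0, 0.5, 0]}}

```text
time_s: 25.88
tool_pos: [0.5547, -0.1735, -0.009]
eef_rot: [0.791, 0.612, 0.0, 0.001]
force: [0.0, 0.2, -1.1]
width: 0.0094
```

Request:
{"op": "send_rows", "data": {"steps": [0, 0, 0, 0, 0, 1, 0, 0, 0, 0, 0, 0, 1, 0, 0, 0, 0, 0, 0, 1, 0]}}

```text
time_s: 26.25
tool_pos: [0.5549, -0.1736, -0.0094]
eef_rot: [0.791, 0.612, 0.0, 0.001]
force: [-1.9, -0.0, 6.1]
width: 0.0089
```

The pan is in contact with the bench (+6 N). Releasing slowly, then moving straight up.

Request:
{"op": "send_rows", "data": {"steps": [0, 0, 0, 0, 0, 0, 0.3, 0, 0, 0, 0, 0, 0, 0.5, 0, 0, 0, 0, 0, 0, 0.5, 0, 0, 0, 0, 0, 0, 0.5, 0, 0, 0, 0, 0, -30, 0.5, 0, 0, 0, 0, 0, -80, 0.5, 0, 0, 0, 0, 0, -140, 0.5, 0, 0, 0, 0, 0, -200, 0.5, 0, 0, 0, 0, 0, -230, 0.5, 0, 0, 0, 0, 0, -230, 0.5]}}

```text
time_s: 27.5
tool_pos: [0.5563, -0.1738, 0.2231]
eef_rot: [0.791, 0.612, 0.002, 0.003]
force: [0.3, 0.9, -0.4]
width: 0.0424
```

```bash
python3 snap.py wrist w12; python3 snap.py scene s8
python3 - <<'E'
from h import *
s,c=pickle.load(open("pics/w12.pkl","rb"));P=cloud(c,s)
b=(P[...,0]>.5)&(P[...,0]<.7)&(P[...,1]>-.26)&(P[...,1]<-.11)
Q=P[b&(P[...,2]>.055)&(P[...,2]<.075)];print(len(Q),Q[:,2].max())
Q=P[b&(P[...,2]>.015)&(P[...,2]<.03)];A=np.c_[Q[:,:2],np.ones(len(Q))]
x=np.linalg.lstsq(A,Q[:,2],rcond=None)[0];print("walls plane",x,Q[:,2].mean(),cv2.minAreaRect((Q[:,:2]*1000).astype(np.float32)))
_,c=pickle.load(open("pics/s8.pkl","rb"));P=cloud(c)
hsv=cv2.cvtColor(c["pixels"],cv2.COLOR_RGB2HSV)
m=((hsv[...,0]>10)&(hsv[...,0]<28)&(hsv[...,1]>120)&(hsv[...,2]>50)).astype(np.uint8)
for k in cv2.findContours(m,0,1)[0]:
    if cv2.contourArea(k)>5:
        uv=k.reshape(-1,2).mean(0);print(uv,cv2.contourArea(k),P[int(uv[1]),int(uv[0])].round(3))
E
```

```text
27.5 [ 0.5563 -0.1738  0.2231] [-3.020e-01  2.630e-01 -4.300e-02  1.256e+00 -1.000e-03  1.523e+00] 0.042417516104282696 [ 0.3  0.9 -0.4]
27.55 [ 0.5551 -0.1734  0.2209] [-3.020e-01  2.650e-01 -4.600e-02  1.255e+00 -1.000e-03  1.523e+00] 0.04270866543205277 [ 0.1 -0.2 -1.1]
282 0.0671594624377812
walls plane [-0.00187126  0.00879369  0.02165483] 0.01890633577880048 ((606.0365600585938, -187.34486389160156), (80.10494995117188, 114.2892837524414), 75.4271240234375)
[305.83606557 275.42622951] 215.5 [ 0.785 -0.014  0.038]
[353.34375 243.     ] 8.0 [0.749 0.093 0.069]
[485.50181818 257.21454545] 4188.5 [0.788 0.382 0.004]
[289.41269841 215.03174603] 77.5 [0.592 0.002 0.014]
[392.88235294 195.47058824] 12.5 [0.619 0.236 0.058]
[384.95652174 188.69565217] 50.5 [0.598 0.225 0.064]
[509.54545455 110.90909091] 5.5 [0.494 0.573 0.17 ]
[508.66666667  54.2       ] 18.5 [-1.462  2.278 -0.631]
```

View pics/s8.png

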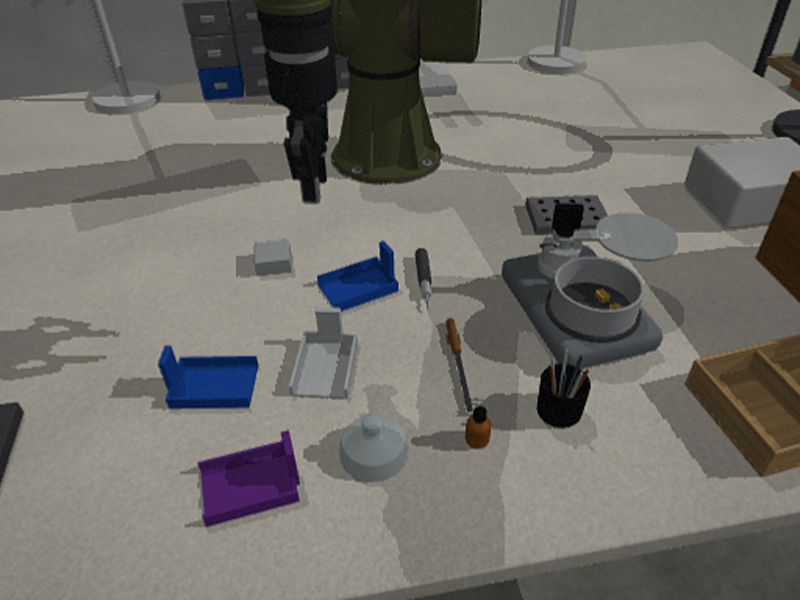

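View pics/w12.png

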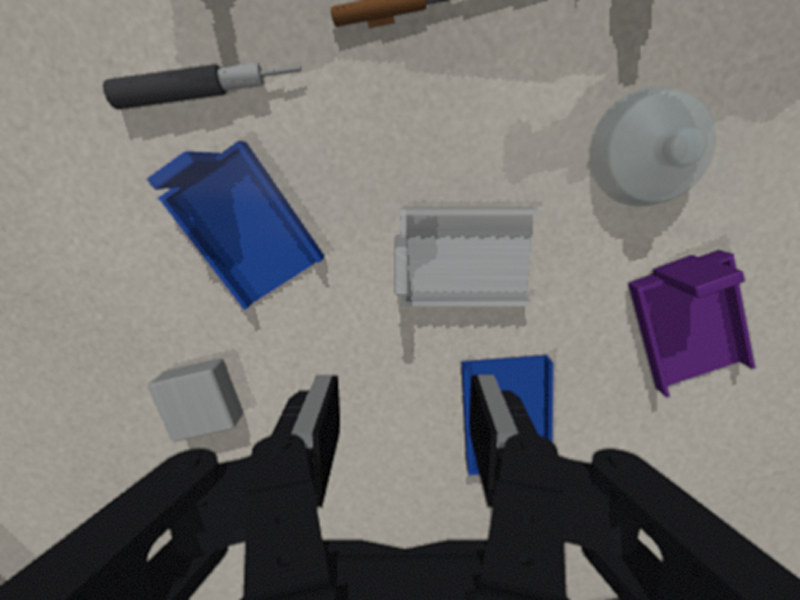

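The pan is empty, upright and flat, the bystanders are unmoved and the blanks are in the bowl. Handing in.

```bash
python3 -c "
from bench import env
s=env.sense();print(s['time_s'],abs(s['qd']).max());print(env.close_job())"
```

```text
27.6 0.027112417882584276
the job is handed in; nothing more can be done
None
```

The job is handed in at 27.6 s of the 67 s limit. I lifted the knob, turned the guard counter-clockwise and let the knob drop into the open notch. Then I tipped the three blanks into the bowl and set the empty pan back upright where it had stood.

**Last checks:**
- **Knob and guard:** the guard was at about 1.26 rad and the knob was fully down, with its top at the same height as before it was turned.
- **Blanks:** all three were in the bowl, seen as three separate patches in the top view before I set the pan down. The farthest of the two the script located was about 40 mm from the bowl's axis. The script missed the third patch. In the final scene view only two showed, with the third hidden by the rim.
- **Pan:** flat to within 0.01 rad, standing on the bench and empty.
- **Bystanders:** they looked unmoved in the pictures; I did not measure them.
- **Forces:** the highest contact force reported at the end of a move was about 12 N, the knob's spring.

**What disagreed:**
- **Fingertips:** by the depth images, the real fingertips end about 41 mm behind the reported tool point, not at it as the interface text says. My first close therefore shut just above the knob without touching it. I corrected for this from then on.
- **Cameras:** the wrist and top cameras differed by 2 to 4 mm sideways.

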